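# Tap a new bearing cup square into a tube mixer's hub

## Task

Take the brass bearing cup out of the white rack, where it stands on edge, lay it flat on the teal mat with its wide flange up and let go; then take it again from above by the flange, start it nose first in the bore of the grey mixer hub and let go. Then tap it down lightly with the closed fingertips, one place on the flange after another in turn around the three orange marks and a few millimetres at a time, so that it never leans visibly (10 degrees is too much), until the flange sits fully home against the hub's face all round. Never force it straight down with one hard push, and leave the dark worn cup and the other things on the bench where they are.

Things in the scene. Friction and masses are not known exactly. Their poses are not given: they have to be found in the camera images.
- cup_mid (a point): loose brass bearing cup, about 90 g: ring with a 28 mm through hole, 22 mm high; nose 48 mm in diameter, 16 mm long, end chamfered; flange 60 mm in diameter, 6 mm thick. Point on its axis half-way up: 11 mm from the nose's end and from the flange's top, 5 mm from the flange's underside. z points along the axis from nose to flange; level at the start.
- cup: the same cup, origin at the nose's end. In the rack it can be pinched from above across its 22 mm length near the top of the wheel (it may turn about its own axis in the fingers). Let go with its nose's edge on the mat, flange side up and axis leaning 35 to 50 degrees from vertical, it topples flat onto its nose as the fingers draw away.
- worn_cup_mid (a point): dark steel worn cup of the same shape in the rack's other pocket, to be left there (bystander); point and axes as for cup_mid
- cup_rack: fixed white rack, 80 x 180 mm, origin under its centre. Two pockets at y = -43 and +43 mm in its frame each hold a cup on edge by its flange, flange towards the rack's +x, the cup's axis along the rack's x, 40 mm above the bench. The pocket walls reach 34 mm above the bench. Which pocket holds the brass cup varies.
- mat_top (a point): centre of the top of the fixed teal mat, 150 x 150 mm, 3 mm thick; z up
- housing: fixed grey mixer hub: block 110 x 110 mm on a 150 x 150 x 10 mm foot plate, upper face 55 mm above the bench; origin under its centre. Inside its bore, under three orange marks, sit three friction keys, centred 19.5 mm from the axis, their tops 7 to 9 mm below the face at the start (each differs). Each slides down at about 15 N and stays there.
- bore (a point): centre of the bore's mouth, level with the hub's upper face, z up; bore 50.6 mm in diameter. Orange marks stand at 0, 120 and 240 degrees about z from x. The started cup's nose rests on the keys: flange 7 to 9 mm above the face, maybe leaning a little. Fully home, the flange lies on the face: cup_mid is 5 mm below this point, the flange's top 6 mm above it.
- key_a: orange friction key at the 0 degree mark; origin at the centre of its top. Pressing the flange's top 20 mm from the axis towards a mark moves that key alone and tips the cup about the other two, about 2 degrees per mm. A square push on all three at once takes about 45 N and is not wanted. Once the flange meets the face the force rises steeply.
- key_b: the same at 120 degrees
- key_c: the same at 240 degrees
- tube_rack_a: loose white tube rack, 75 x 190 mm, 111 mm high, with two rows of capped tubes (bystander); origin under its centre
- tube_rack_b: second loose tube rack like tube_rack_a (bystander)
- wash_bottle: loose white plastic bottle, 60 mm across, 120 mm high (bystander); origin under its centre
- grease_jar: loose white jar with a grey cap, 60 mm across, 60 mm high (bystander); origin under its centre
- screwdriver: loose screwdriver with a green handle, lying flat (bystander)
- parts_tray: loose grey open tray, 90 x 120 mm, 22 mm high (bystander); origin under its centre
- wrench: loose steel wrench, lying flat (bystander)
Things that resemble listed ones, but are neither listed nor needed, are in the scene too. Of the things shaped like the cup, the brass one is meant.

How it is judged:
On the way, in this order (a step that is already met when the one before it is completed fails the run):
1. the brass cup lies flat on the mat, flange up, let go (horizontal distance between cup_mid and mat_top below 0.09 m and z of cup_mid in the frame of mat_top below 0.014 m and angle between cup_mid's own z axis and vertical below 0.1 rad and contact force between the fingers and cup below 0.3 N), for 0.2 s.
2. the cup stands started in the bore on the keys, nose down, not yet driven, let go (horizontal distance between cup_mid and bore below 0.004 m and z of cup_mid in the frame of bore between 0 and 0.006 m and angle between cup_mid's own z axis and vertical below 0.15 rad and contact force between the fingers and cup below 0.3 N), for 0.2 s.
3. the cup is fully home and square (z of cup_mid in the frame of bore below -0.0035 m and angle between the z axis of cup_mid and the z axis of bore, either way round below 0.045 rad and angle between cup_mid's own z axis and vertical below 0.2 rad and horizontal distance between cup_mid and bore below 0.003 m), for 0.2 s.
At the end, for the whole second after the job is handed in: The brass cup sits in the bore flange up, its underside within 1.5 mm of the hub's face, square within 0.045 rad, centred within 3 mm, at rest and let go; the other things still stand where they were (all of step 3 and contact force between the fingers and cup below 0.3 N and linear speed of cup below 0.01 m/s); the robot touches nothing.
It fails at once if the cup leans more than 0.175 rad (10 degrees) in the bore (horizontal distance between cup_mid and bore below 0.008 m and z of cup_mid in the frame of bore below 0.0055 m and angle between cup_mid's own z axis and vertical above 0.175 rad).
It fails at once if the cup is forced down on all three keys at once (over 12 N on each) instead of one side at a time, or pressed into the hub with over 80 N ((contact force between cup and key_a above 12 N and contact force between cup and key_b above 12 N and contact force between cup and key_c above 12 N) or contact force between cup and housing above 80 N).
It fails at once if the worn cup is moved out of its place (over 20 mm) (distance of worn_cup_mid from where it was at the start of the episode above 0.02 m).
It fails at once if one of the other loose things on the bench is pushed more than 30 mm away (distance of any of tube_rack_a, tube_rack_b, wash_bottle, grease_jar, screwdriver, parts_tray, wrench from where it was at the start of the episode above 0.03 m).
It fails at once if a tube rack, the bottle or the jar is tipped over (angle between any of tube_rack_a, tube_rack_b, wash_bottle, grease_jar's own z axis and vertical above 0.4 rad).
It also fails if it takes over 72 s, if anything falls off the work surface, if the arm or the gripper's body presses on something with over 40 N, if the wrist force passes 120 N, or if a joint passes its speed limit or range.

## Robot

A 6-joint arm with a two-finger parallel gripper is mounted at the origin on the work surface. World frame = base frame: x ahead of the robot, y to its left, z up, the work surface at z = 0. Lengths are in m, angles in rad, forces in N, time in s.
With the tool pointing down it reaches from about 0.35 to 1 m from the base axis. Payload 7.1 kg.
Tool frame: the origin (TCP) lies between the finger pads; the fingertips stand 22 mm ahead of it and the grasp point (between the pads) lies 3 mm ahead of it (arm.tip_extent is the distance from the TCP to the fingertips, in m); y points along the fingers, z is the direction in which the jaws open and shut, and the axes are right-handed (so a half turn about y gives the same grasp; the last joint's range is limited). The gripper opens to 85 mm and grips with 20 to 120 N. Pads are 22 mm wide; open, the fingers measure 114 mm over their backs; the gripper's body (76 mm by 85 mm) begins 54 mm behind the grasp point. The pads swing forward as they close: fully open they stand 13 mm farther back than shut.
Start: joints at [-0.019, 0.423, 1.63, -0, 1.089, -0.019], TCP at [0.625, 0, 0.253] pointing down, gripper open.
Joint ranges: [-3, 3], [-0.9, 2.11], [0.09, 2.58], [-1.31, 4.45], [0.11, 2.69], [-2.54, 2.54]. Speed limits (rad/s): [2.39, 2.39, 3.01, 3.14, 3.14, 3.14].

## Interface

Orientations are given as a rotation vector (axis times angle).
In Python, from rig import arm gives the robot as it stands. The module is installed in compiled form; this text tells all that it offers.
- The arm moves only by the shell command python3 -m inch 'ROWS'. ROWS is JSON, a list of rows, each an object of numbers: "tx", "ty", "tz": the shift along the tool's x, y, z in m; "wx", "wy", "wz": the turn, a rotation vector about the tool's x, y, z in degrees; "grip": the closure in counts, from 0 (fully open) to 255 (shut). A call has 1 to 20 rows; each row is the pose to reach, as a shift and turn from the pose commanded when the call began, along the tool's axes at that moment; what a row does not reach only later rows make up. A row lasts 1/12 s, in which the tool goes at most 41.7 mm and 7.16 degrees, less where a joint would pass 70% of its speed; a pose out of reach is approached as far as the arm can. A call with a gripper value outside its range is refused whole. The fingers move at their own pace and stop on an object; the grip force is fixed at half the most. Time passes only in rows, so rows that repeat a pose let the fingers close. It gives the time, the measured TCP pose, the force and the opening at its end, in the units of the state.
- arm.read_state(): the state, without advancing time (a new reading comes with each control period).
- arm.read_camera(name): name is "scene" or "side" or "wrist"; returns a dict with "image" (384x512x3 uint8, red, green, blue), "range_z" (384x512 float32, m along the optical axis (not along the pixel's ray), 0 where there is no reading), "camera_matrix" (3x3 intrinsics, pixels), "rvec" (rotation vector, rad) and "tvec" (3), from world to camera coordinates, as OpenCV has them; the wrist camera has in their place "hand_eye" (4x4, takes a point from camera to tool coordinates, whose origin is the TCP and whose axes are the tool frame's). Camera axes: x right, y down, z forward; pixel columns grow to the right and rows downward; lengths in m; the calibration is good to about 2 mm. The wrist camera is an equidistant fisheye: a pixel r from the principal point sees the ray r / f radians off the axis. A picture is of the moment at which its call begins: read the wrist's pose just before it.
- arm.job_done(): hands the job in, once; it reports no verdict.
The state is a dict: "time": time; "qpos": joint angles; "joint_vel": joint speeds; "effort": joint torques, N m; "ee_pos": TCP position; "orientation": TCP orientation; "wrist_force": force on the tool from outside, world axes, zero at the start; "ft_torque": the same for the moment, N m; "grip_width": finger opening in m.
Only numpy, scipy, OpenCV 4.12 (cv2) and the standard library are available. Lean on these libraries where they do the work, as an engineer would, in place of code of your own. Each camera call takes 0.05 s, during which the arm holds its last target.

## Working session

There is one attempt and no reset: what is moved stays moved. The work goes in short steps, Python scripts to look and compute and a shell command to move; the robot and the scene stay as the last step left them, time stands still between calls to the robot, and variables do not carry over. Pictures are saved under pics/ and viewed, and the job is handed in when it is done.

```bash
mkdir -p pics; ls
cat > h.py <<'E'
import numpy as np, cv2
from rig import arm
from scipy.spatial.transform import Rotation as R
def cam(n):
    c=arm.read_camera(n); return c
def save(n,c,crop=None,scale=1):
    im=c["image"][:,:,::-1]
    if crop: u0,v0,u1,v1=crop; im=im[v0:v1,u0:u1]
    if scale!=1: im=cv2.resize(im,None,fx=scale,fy=scale,interpolation=cv2.INTER_CUBIC)
    cv2.imwrite("pics/%s.png"%n,im)
def world(c,us,vs,ds):
    K=c["camera_matrix"];Rm=R.from_rotvec(np.ravel(c["rvec"])).as_matrix();t=np.ravel(c["tvec"])
    us=np.asarray(us,float);vs=np.asarray(vs,float);ds=np.asarray(ds,float)
    p=np.stack([(us-K[0,2])/K[0,0]*ds,(vs-K[1,2])/K[1,1]*ds,ds],-1)
    return (p-t)@Rm
def plane(c,u,v,z):
    K=c["camera_matrix"];Rm=R.from_rotvec(np.ravel(c["rvec"])).as_matrix();t=np.ravel(c["tvec"])
    o=-Rm.T@t; d=Rm.T@np.array([(u-K[0,2])/K[0,0],(v-K[1,2])/K[1,1],1.])
    return o+d*(z-o[2])/d[2]
E
python3 - <<'E'
from h import *
s=arm.read_state();print({k:np.round(v,4) for k,v in s.items()})
for n in ["scene","side","wrist"]:
    c=cam(n);save(n+"0",c);np.savez("pics/%s0.npz"%n,**c)
    print(n,c["camera_matrix"].round(1).tolist(), {k:np.round(c[k],4).tolist() for k in c if k in("rvec","tvec","hand_eye")})
    if n!="wrist":
        print(plane(c,256,192,0), -R.from_rotvec(np.ravel(c["rvec"])).as_matrix().T@np.ravel(c["tvec"]))
E
```

```text
pics
{'time': np.float64(0.0), 'qpos': array([-0.019 ,  0.4238,  1.6307,  0.    ,  1.0886, -0.019 ]), 'joint_vel': array([ 0.0012,  0.0008, -0.002 , -0.0007, -0.0006,  0.0005]), 'effort': array([ 7.00000e-04, -5.57383e+01, -2.81743e+01,  1.00000e-04,
        7.20000e-03,  0.00000e+00]), 'ee_pos': array([0.6245, 0.    , 0.2525]), 'orientation': array([-1.2103,  1.2104, -1.2085]), 'wrist_force': array([ 0.1717, -0.9422,  0.4605]), 'ft_torque': array([ 0.035 , -0.0301, -0.0289]), 'grip_width': np.float64(0.0853)}
scene [[390.6, 0.0, 256.3], [0.0, 390.6, 188.5], [0.0, 0.0, 1.0]] {'rvec': [1.0566, 2.4093, -0.9979], 'tvec': [0.4112, -0.2381, 1.3558]}
[ 0.54355078 -0.06316384  0.        ] [1.12366401 0.44760906 0.77524432]
side [[486.4, 0.0, 255.4], [0.0, 486.4, 194.3], [0.0, 0.0, 1.0]] {'rvec': [2.282, -0.6935, 0.3082], 'tvec': [-0.4737, 0.2641, 1.1767]}
[0.61201964 0.05418198 0.        ] [ 0.01760069 -0.7834776   1.03185255]
wrist [[297.3, 0.0, 254.0], [0.0, 297.3, 190.7], [0.0, 0.0, 1.0]] {'hand_eye': [[0.0008, 0.9459, 0.3244, -0.0835], [-0.0005, -0.3244, 0.9459, -0.1203], [1.0, -0.0009, 0.0002, 0.0005], [0.0, 0.0, 0.0, 1.0]]}
```

View pics/scene0.png

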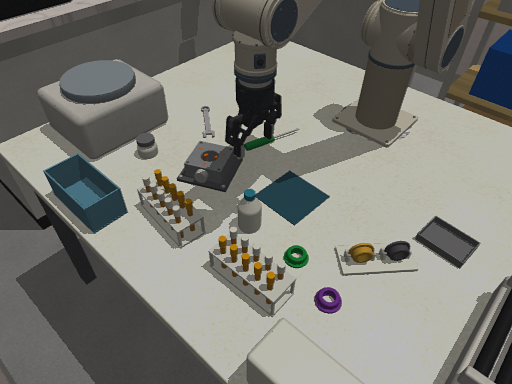

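View pics/side0.png

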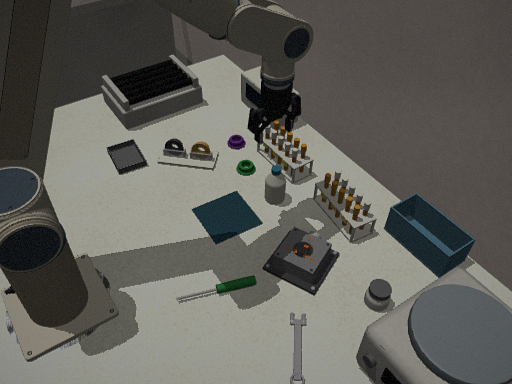

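View pics/wrist0.png

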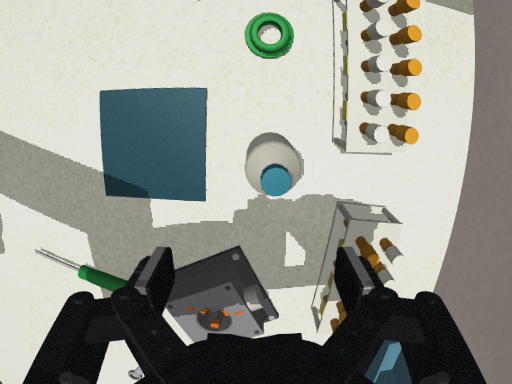

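The pictures show the brass cup at scene (361,252) / side (201,148), the worn cup beside it, the mat at (290,196) / (227,216), and the hub under the gripper at (210,160) / (302,258). Next I'll measure them.

```bash
cat >> h.py <<'E'
def toolpose():
    s=arm.read_state(); return R.from_rotvec(s["orientation"]).as_matrix(), np.array(s["ee_pos"])
def wray(c,us,vs):
    K=c["camera_matrix"];us=np.asarray(us,float);vs=np.asarray(vs,float)
    x=us-K[0,2];y=vs-K[1,2];r=np.hypot(x,y)+1e-9;th=r/K[0,0]
    return np.stack([np.sin(th)*x/r,np.sin(th)*y/r,np.cos(th)],-1)
def wworld(c,us,vs,ds,pose):
    d=wray(c,us,vs); p=d/d[...,2:3]*np.asarray(ds,float)[...,None]
    H=c["hand_eye"]; q=p@H[:3,:3].T+H[:3,3]
    return q@pose[0].T+pose[1]
def wplane(c,u,v,z,pose):
    H=c["hand_eye"];o=pose[0]@H[:3,3]+pose[1];d=wray(c,u,v)@H[:3,:3].T@pose[0].T
    return o+d*((z-o[2])/d[...,2])[...,None]
def hsv(c): return cv2.cvtColor(np.ascontiguousarray(c["image"]),cv2.COLOR_RGB2HSV)
E
python3 - <<'E'
from h import *
L=lambda n:dict(np.load("pics/%s0.npz"%n))
ss=L("scene");sd=L("side");
for n,c,rc,rr in (("scene",ss,(330,225,420,280),(270,165,335,225)),("side",sd,(155,130,225,172),(185,185,270,245))):
    save(n+"_rack",c,rc,6)
    h=hsv(c)
    def pts(mask,roi):
        m=np.zeros(mask.shape,bool);m[roi[1]:roi[3],roi[0]:roi[2]]=True;m&=mask&(c["range_z"]>0)
        v,u=np.nonzero(m);return world(c,u,v,c["range_z"][v,u]),u,v
    P,u,v=pts((h[...,0]>12)&(h[...,0]<28)&(h[...,1]>130)&(h[...,2]>60),rc)
    print(n,"brass",len(P),np.percentile(P,[2,50,98],axis=0).round(4).tolist(),u.mean(),v.mean())
    P,u,v=pts((h[...,0]>90)&(h[...,0]<110)&(h[...,1]>100)&(h[...,2]>30),rr)
    print("mat",len(P),P.mean(0).round(4),np.median(P[:,2]))
    hull=cv2.convexHull(np.stack([u,v],1).astype(np.int32));rect=cv2.approxPolyDP(hull,5,True)[:,0]
    print([plane(c,a,b,.003).round(4).tolist() for a,b in rect])
E
```

```text
scene brass 365 [[0.5384, 0.2531, 0.0229], [0.5589, 0.2753, 0.0532], [0.5759, 0.295, 0.068]] 361.3150684931507 252.0904109589041
mat 1830 [0.4877 0.0278 0.0032] 0.0031256377043754166
[[0.4238, 0.0973, 0.003], [0.5667, 0.0871, 0.003], [0.5594, 0.0022, 0.003], [0.4946, -0.0537, 0.003], [0.4141, -0.049, 0.003]]
side brass 55 [[0.5305, 0.2529, 0.024], [0.5539, 0.2764, 0.0555], [0.5682, 0.2887, 0.0704]] 201.05454545454546 146.72727272727272
mat 1894 [0.486  0.0197 0.0031] 0.0031420374343948078
[[0.5529, -0.0574, 0.003], [0.4101, -0.0451, 0.003], [0.4174, 0.0956, 0.003], [0.5627, 0.088, 0.003]]
```

View pics/scene_rack.png

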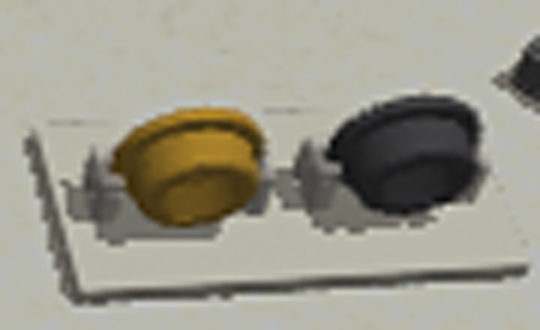

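View pics/side_rack.png

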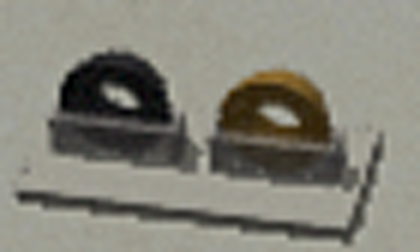

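The rack crops show the brass cup's nose facing the scene camera (world +x side) and its flange facing the side camera, with the dark cup in the other pocket. Next: hub, rack and other objects, and the tool's axes.

Run:
```python
from h import *
L=lambda n:dict(np.load("pics/%s0.npz"%n))
pose=toolpose();print(pose[0].round(3).tolist())
w=L("wrist");h=hsv(w);
for n,c in (("wrist",w),("scene",L("scene")),("side",L("side"))):
    h=hsv(c)
    roi={"wrist":(160,280,280,335),"scene":(195,140,230,175),"side":(285,230,330,270)}[n]
    m=(h[...,0]<14)&(h[...,1]>140)&(h[...,2]>110)
    z=np.zeros_like(m);z[roi[1]:roi[3],roi[0]:roi[2]]=1;m=(m&z).astype(np.uint8)
    k,lab,st,ce=cv2.connectedComponentsWithStats(m)
    for i in range(1,k):
        if st[i,4]<3: continue
        u,v=ce[i];vv,uu=np.nonzero(lab==i);d=c["range_z"][vv,uu]
        if n=="wrist":
            print(n,st[i,4],ce[i].round(1),"pl",wplane(c,u,v,.055,pose).round(4),"rng",np.median(wworld(c,uu,vv,d,pose),0).round(4))
        else: print(n,st[i,4],ce[i].round(1),"pl",plane(c,u,v,.055).round(4),"rng",np.median(world(c,uu,vv,d),0).round(4))
save("w_hub",w,(150,230,300,345),5)
save("s_hub",L("side"),(255,220,350,295),7)
# height map of all objects from scene cam, grid world
c=L("scene");v,u=np.mgrid[0:384,0:512];P=world(c,u,v,c["range_z"]);ok=(c["range_z"]>0)&(P[...,2]>.012)&(P[...,2]<.2)
c2=L("side");P2=world(c2,u,v,c2["range_z"]);ok2=(c2["range_z"]>0)&(P2[...,2]>.012)&(P2[...,2]<.2)
Q=np.vstack([P[ok],P2[ok2]])
im=np.zeros((500,600,3),np.uint8)+40 # 2mm px: x 0.2..1.2 up, y 0.6..-0.6
r=((1.1-Q[:,0])/.002).astype(int);cc=((.6-Q[:,1])/.002).astype(int);k=(r>=0)&(r<500)&(cc>=0)&(cc<600)
o=np.argsort(Q[k,2]);hh=(Q[k,2]/.2*255).astype(np.uint8)
col=cv2.applyColorMap(hh[:,None],cv2.COLORMAP_JET)[:,0];im[r[k][o],cc[k][o]]=col[o]
for x in np.arange(.2,1.1,.1):cv2.line(im,(0,int((1.1-x)/.002)),(599,int((1.1-x)/.002)),(90,90,90),1);cv2.putText(im,"%.1f"%x,(0,int((1.1-x)/.002)),0,.4,(255,255,255))
for y in np.arange(-.5,.6,.1):cv2.line(im,(int((.6-y)/.002),0),(int((.6-y)/.002),499),(90,90,90),1);cv2.putText(im,"%.1f"%y,(int((.6-y)/.002),498),0,.4,(255,255,255))
cv2.imwrite("pics/top.png",im)
```

```text
[[-0.0, -0.001, 1.0], [-1.0, 0.0, -0.0], [-0.0, -1.0, -0.001]]
wrist 19 [189.6 307.5] pl [ 0.5334 -0.2006  0.055 ] rng [ 0.5335 -0.1996  0.0553]
wrist 25 [203.1 310.8] pl [ 0.5525 -0.2057  0.055 ] rng [ 0.5503 -0.2135  0.0459]
wrist 23 [225.  312.9] pl [ 0.5838 -0.2084  0.055 ] rng [ 0.5826 -0.2171  0.0458]
wrist 18 [238.4 312.6] pl [ 0.6028 -0.2073  0.055 ] rng [ 0.6029 -0.2076  0.0547]
wrist 39 [214.1 324.9] pl [ 0.5662 -0.2338  0.055 ] rng [ 0.5645 -0.2433  0.0456]
scene 3 [201.  148.3] pl [ 0.5614 -0.2654  0.055 ] rng [ 0.5622 -0.2643  0.0571]
scene 8 [205.4 154.2] pl [ 0.571  -0.2361  0.055 ] rng [ 0.5642 -0.244   0.0458]
scene 3 [204.3 163.3] pl [ 0.5999 -0.2088  0.055 ] rng [ 0.6011 -0.2086  0.0548]
side 7 [310. 238.] pl [ 0.6028 -0.2066  0.055 ] rng [ 0.6034 -0.206   0.0549]
side 8 [305.8 245.9] pl [ 0.5774 -0.221   0.055 ] rng [ 0.5822 -0.2154  0.0471]
side 3 [295.3 251.3] pl [ 0.5443 -0.2202  0.055 ] rng [ 0.5486 -0.2153  0.0462]
side 4 [306.5 256. ] pl [ 0.5588 -0.2475  0.055 ] rng [ 0.5638 -0.2425  0.045 ]
side 8 [311.4 259.6] pl [ 0.5619 -0.2631  0.055 ] rng [ 0.5617 -0.2634  0.0554]
```

View pics/top.png

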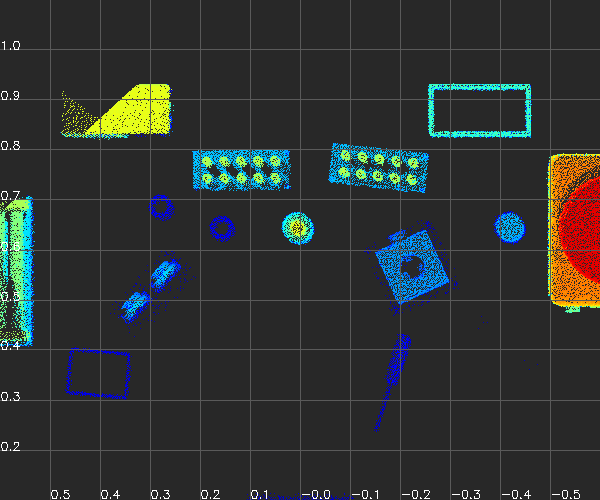

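View pics/w_hub.png

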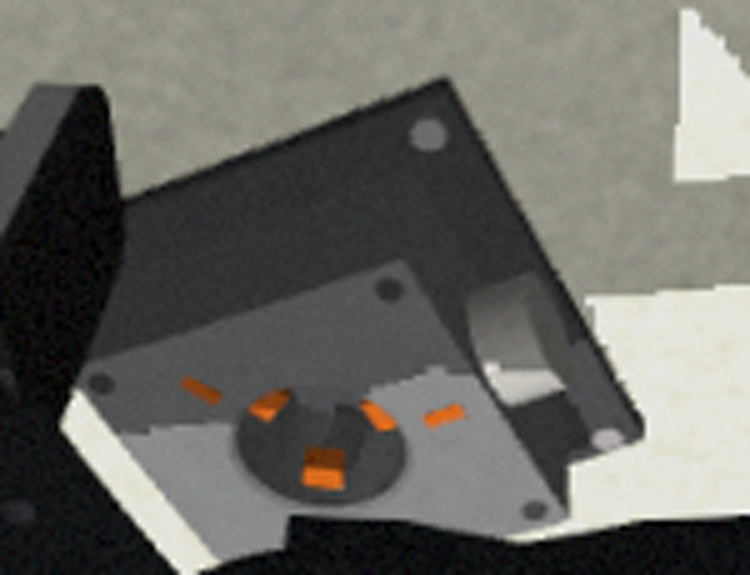

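Hub bore centre comes out near (0.566,-0.223) from the three marks (each about 40 mm from the mean), with the face at 0.055. The cups' line gives an axis about 45° off x. I'll move above the brass cup for two wrist views.

```bash
python3 -m inch '[{"tx":-0.25,"tz":-0.07,"wy":-45},{"tx":-0.25,"tz":-0.07,"wy":-45},{"tx":-0.25,"tz":-0.07,"wy":-45},{"tx":-0.25,"tz":-0.07,"wy":-45},{"tx":-0.25,"tz":-0.07,"wy":-45},{"tx":-0.25,"tz":-0.07,"wy":-45},{"tx":-0.25,"tz":-0.07,"wy":-45},{"tx":-0.25,"tz":-0.07,"wy":-45},{"tx":-0.25,"tz":-0.07,"wy":-45},{"tx":-0.25,"tz":-0.07,"wy":-45,"grip":60}]'
cat > look.py <<'E'
from h import *
import sys
n=sys.argv[1];pose=toolpose();c=cam("wrist");save(n,c);np.savez("pics/%s.npz"%n,pR=pose[0],pt=pose[1],**c)
print(arm.read_state()["time"],pose[1].round(4),pose[0].round(3).tolist())
E
python3 look.py w1
```

```text
0.2 [0.6246 0.     0.2527] [[-0.0, -0.001, 1.0], [-1.0, 0.0, -0.0], [-0.0, -1.0, -0.001]]$[0]: bad value
```

```bash
python3 -m inch '[{"tx":-0.25,"ty":0,"tz":-0.07,"wx":0,"wy":-45,"wz":0,"grip":0}]'
```

```text
time: 0.28
ee_pos: [0.6154, 0.0358, 0.2532]
orientation: [-1.264, 1.119, -1.123]
wrist_force: [0.5, 0.8, -0.2]
grip_width: 0.0855
```

```bash
python3 -m inch '[{"tx":-0.216,"ty":0,"tz":-0.031,"wx":0,"wy":-38,"wz":0,"grip":0},{"tx":-0.216,"ty":0,"tz":-0.031,"wx":0,"wy":-38,"wz":0,"grip":0},{"tx":-0.216,"ty":0,"tz":-0.031,"wx":0,"wy":-38,"wz":0,"grip":0},{"tx":-0.216,"ty":0,"tz":-0.031,"wx":0,"wy":-38,"wz":0,"grip":0},{"tx":-0.216,"ty":0,"tz":-0.031,"wx":0,"wy":-38,"wz":0,"grip":0},{"tx":-0.216,"ty":0,"tz":-0.031,"wx":0,"wy":-38,"wz":0,"grip":0},{"tx":-0.216,"ty":0,"tz":-0.031,"wx":0,"wy":-38,"wz":0,"grip":0},{"tx":-0.216,"ty":0,"tz":-0.031,"wx":0,"wy":-38,"wz":0,"grip":0}]'
cat > look.py <<'E'
from h import *
import sys
n=sys.argv[1];pose=toolpose();c=cam("wrist");save(n,c);np.savez("pics/%s.npz"%n,pR=pose[0],pt=pose[1],**c)
print(arm.read_state()["time"],pose[1].round(4),pose[0].round(3).tolist())
E
python3 look.py w1
```

```text
time: 0.95
ee_pos: [0.5558, 0.2508, 0.2531]
orientation: [-1.484, 0.612, -0.612]
wrist_force: [-0.5, 0.1, 0.4]
grip_width: 0.0857
1.0 [0.5558 0.2508 0.2531] [[0.709, -0.0, 0.705], [-0.705, -0.001, 0.709], [0.0, -1.0, -0.001]]
```

View pics/w1.png

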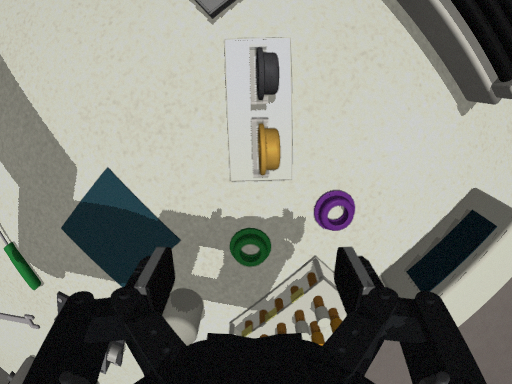

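```bash
cat > rack.py <<'E'
from h import *
import sys
for n in sys.argv[1:]:
    c=dict(np.load("pics/%s.npz"%n));pose=(c["pR"],c["pt"]);h=hsv(c);rz=c["range_z"]
    m=((h[...,0]>12)&(h[...,0]<28)&(h[...,1]>130)&(h[...,2]>60)).astype(np.uint8)
    k,lab,st,ce=cv2.connectedComponentsWithStats(m)
    for i in range(1,k):
        if st[i,4]<150: continue
        vv,uu=np.nonzero((lab==i)&(rz>0));P=wworld(c,uu,vv,rz[vv,uu],pose)
        if P[:,1].max()<.15 : continue
        print(n,"brass px",st[i],"med",np.median(P,0).round(4))
        T=P[P[:,2]>.05];d=T[:,:2]
        print(" top z",np.percentile(P[:,2],[50,90,98]).round(4))
        # principal direction of highest flange line
        for ang in (45,):
            a=np.array([np.cos(np.radians(ang)),np.sin(np.radians(ang))]);b=np.array([-a[1],a[0]])
            s=P[:,:2]@a;l=P[:,:2]@b
            print(" axis ext",np.percentile(s,[1,99]).round(4),"lat",np.percentile(l,[1,50,99]).round(4))
            for lo in (.05,.055,.06,.064,.067):
                q=P[:,2]>lo
                if q.sum()>5: print("  z>",lo,q.sum(),"s",np.percentile(s[q],[1,99]).round(4),"l",np.percentile(l[q],[1,50,99]).round(4))
    # rack yaw: near-white rack edges: points height .003-.012
    v,u=np.mgrid[0:384,0:512];P=wworld(c,u,v,rz,pose)
    for lo,hi in ((.004,.02),(.025,.04)):
        q=(rz>0)&(P[...,2]>lo)&(P[...,2]<hi)&(abs(P[...,0]-.52)<.11)&(abs(P[...,1]-.305)<.1)
        q=q.astype(np.uint8);k,lab,st,ce=cv2.connectedComponentsWithStats(q)
        Q=P[q>0]
        r=cv2.minAreaRect(Q[:,:2].astype(np.float32)*1000);print(" band",lo,len(Q),r,np.median(Q[:,2]))
E
python3 rack.py w1
python3 - <<'E'
import sys;sys.path.insert(0,'.')
from h import *
c=dict(np.load("pics/w1.npz"));pose=(c["pR"],c["pt"])
rz=c["range_z"]
for u,v in((231,182),(292,181),(291,38),(225,40),(260,160),(244,150)):print(u,v,rz[v,u],wworld(c,u,v,rz[v,u],pose).round(4))
E
```

```text
w1 brass px [258 124  22  51 864] med [0.5508 0.2788 0.06  ]
 top z [0.06   0.067  0.0687]
 axis ext [0.5758 0.5974] lat [-0.2205 -0.1919 -0.1692]
  z> 0.05 776 s [0.5758 0.5974] l [-0.2189 -0.1925 -0.1708]
  z> 0.055 668 s [0.5758 0.5974] l [-0.2179 -0.1935 -0.1729]
  z> 0.06 431 s [0.5768 0.5974] l [-0.2144 -0.1956 -0.1765]
  z> 0.064 164 s [0.5768 0.5823] l [-0.2121 -0.1954 -0.1808]
  z> 0.067 84 s [0.5768 0.5821] l [-0.2057 -0.1954 -0.1858]
w1 brass px [329 308  13  24 176] med [0.7708 0.1882 0.0874]
 top z [0.0874 0.1012 0.1052]
 axis ext [0.6539 0.6853] lat [-0.4183 -0.4118 -0.3562]
  z> 0.05 176 s [0.6539 0.6853] l [-0.4183 -0.4118 -0.3562]
  z> 0.055 176 s [0.6539 0.6853] l [-0.4183 -0.4118 -0.3562]
  z> 0.06 176 s [0.6539 0.6853] l [-0.4183 -0.4118 -0.3562]
  z> 0.064 174 s [0.6524 0.6853] l [-0.4183 -0.4118 -0.352 ]
  z> 0.067 165 s [0.6456 0.6852] l [-0.4185 -0.4118 -0.3332]
w1 brass px [310 321  15  25 207] med [0.7718 0.1564 0.092 ]
 top z [0.092  0.1063 0.3085]
 axis ext [0.591  0.6635] lat [-0.4405 -0.4356 -0.2064]
  z> 0.05 207 s [0.591  0.6635] l [-0.4405 -0.4356 -0.2064]
  z> 0.055 207 s [0.591  0.6635] l [-0.4405 -0.4356 -0.2064]
  z> 0.06 207 s [0.591  0.6635] l [-0.4405 -0.4356 -0.2064]
  z> 0.064 201 s [0.591  0.6635] l [-0.4399 -0.4356 -0.2064]
  z> 0.067 194 s [0.591  0.6636] l [-0.4398 -0.4355 -0.2059]
 band 0.004 6469 ((516.3603515625, 299.0476989746094), (80.58524322509766, 179.84808349609375), 46.78639602661133) 0.009674241468074829
 band 0.025 880 ((518.9437255859375, 301.7265625), (26.42966079711914, 154.9278564453125), 46.97437286376953) 0.03360277033940544
231 182 0.39227012 [ 0.5581  0.2059 -0.0013]
292 181 0.39090487 [ 6.138e-01  2.642e-01 -4.000e-04]
291 38 0.33097735 [ 0.4794  0.3914 -0.0007]
225 40 0.322458 [0.4264 0.3312 0.01  ]
260 160 0.31417194 [0.552  0.2639 0.0657]
244 150 0.36661595 [0.5388 0.2505 0.0103]
```

The rack rectangle measures 80.6 × 179.8 mm at 46.8°, and the brass cup's mid is about (0.5537, 0.2768) with its top at 0.069. All of this matches the text. Descending with the fingers partly closed.

```bash
python3 -m inch '[{"tx":-0.0198,"ty":0.1,"tz":0.0169,"wx":0,"wy":-1.7,"wz":0,"grip":100},{"tx":-0.0198,"ty":0.1,"tz":0.0169,"wx":0,"wy":-1.7,"wz":0,"grip":100},{"tx":-0.0198,"ty":0.15,"tz":0.0169,"wx":0,"wy":-1.7,"wz":0,"grip":100},{"tx":-0.0198,"ty":0.15,"tz":0.0169,"wx":0,"wy":-1.7,"wz":0,"grip":100},{"tx":-0.0198,"ty":0.175,"tz":0.0169,"wx":0,"wy":-1.7,"wz":0,"grip":100},{"tx":-0.0198,"ty":0.193,"tz":0.0169,"wx":0,"wy":-1.7,"wz":0,"grip":100},{"tx":-0.0198,"ty":0.193,"tz":0.0169,"wx":0,"wy":-1.7,"wz":0,"grip":100}]'; python3 look.py w2;python3 - <<'E'
from h import *
c=cam("side");save("sd2",c,(130,80,280,190),5)
c=cam("scene");save("sc2",c,(300,180,440,290),5)
E
```

```text
time: 1.58
ee_pos: [0.5522, 0.2735, 0.0562]
orientation: [-1.494, 0.596, -0.588]
wrist_force: [-0.9, -0.1, 0.4]
grip_width: 0.0516
1.6333 [0.5522 0.2735 0.0562] [[0.727, -0.006, 0.686], [-0.686, -0.003, 0.727], [-0.002, -1.0, -0.007]]
```

View pics/sc2.png

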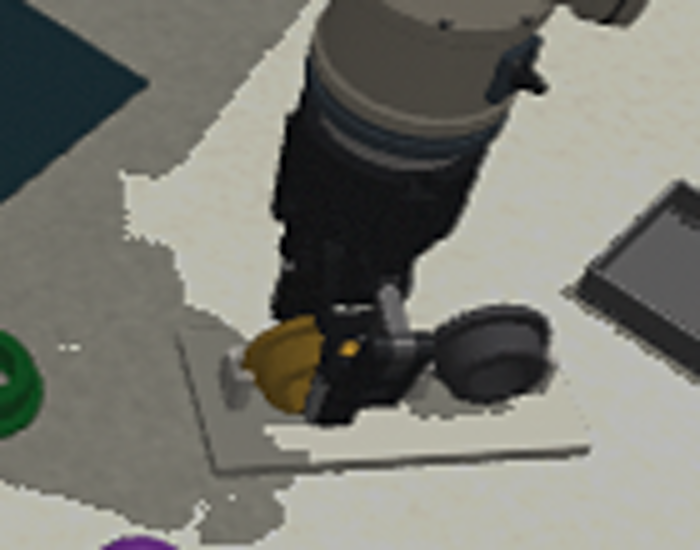

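View pics/w2.png

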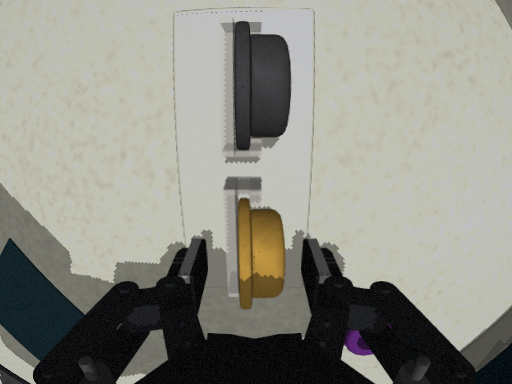

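Run:
```python
from h import *
c=dict(np.load("pics/w2.npz"));pose=(c["pR"],c["pt"]);rz=c["range_z"];h=hsv(c)
v,u=np.mgrid[0:384,0:512];P=wworld(c,u,v,rz,pose);T=(P-pose[1])@pose[0]
m=(h[...,0]>12)&(h[...,0]<28)&(h[...,1]>130)&(h[...,2]>60)&(rz>0)&(v>150)&(v<320)&(u>200)&(u<300)
t=T[m];print("brass tool",np.percentile(t,[1,50,99],axis=0).round(4).tolist());q=t[:,1]<t[:,1].min()+.003;print("top ridge",np.median(t[q],0))
for nm,a in (("L",(185,240,210,300)),("R",(300,240,325,300))):
    for vv in range(a[1],a[3],10):
        print(nm,[ (uu,T[vv,uu].round(3).tolist()) for uu in range(a[0],a[2],6)])
print(arm.read_state()["ee_pos"])
```

```text
brass tool [[-0.0299, -0.0125, -0.0069], [-0.0134, -0.0032, 0.0025], [0.015, 0.0201, 0.0139]]
top ridge [-0.00220524 -0.01171923 -0.00383641]
L [(185, [0.008, 0.046, -0.044]), (191, [-0.011, 0.013, -0.032]), (197, [-0.011, 0.013, -0.029]), (203, [-0.011, 0.013, -0.026]), (209, [0.008, 0.047, -0.029])]
L [(185, [-0.007, 0.009, -0.035]), (191, [-0.011, 0.002, -0.03]), (197, [-0.01, 0.004, -0.028]), (203, [-0.007, 0.009, -0.026]), (209, [0.015, 0.046, -0.029])]
L [(185, [-0.011, -0.007, -0.031]), (191, [-0.01, -0.005, -0.029]), (197, [-0.011, -0.006, -0.026]), (203, [-0.002, 0.008, -0.026]), (209, [0.023, 0.047, -0.03])]
L [(185, [-0.011, -0.015, -0.03]), (191, [-0.011, -0.015, -0.027]), (197, [-0.007, -0.009, -0.026]), (203, [0.002, 0.005, -0.026]), (209, [0.031, 0.047, -0.03])]
L [(185, [-0.008, -0.018, -0.029]), (191, [-0.007, -0.018, -0.027]), (197, [-0.002, -0.011, -0.026]), (203, [0.006, 0.002, -0.026]), (209, [0.039, 0.046, -0.031])]
L [(185, [-0.012, -0.03, -0.027]), (191, [-0.003, -0.018, -0.027]), (197, [0.001, -0.014, -0.026]), (203, [0.056, 0.057, -0.038]), (209, [0.056, 0.0
[... 285 characters left out ...]
31]), (324, [-0.007, 0.009, 0.036])]
R [(300, [0.022, 0.046, 0.031]), (306, [-0.003, 0.006, 0.026]), (312, [-0.011, -0.007, 0.027]), (318, [-0.01, -0.005, 0.03]), (324, [-0.01, -0.006, 0.033])]
R [(300, [0.031, 0.047, 0.031]), (306, [0.001, 0.003, 0.026]), (312, [-0.008, -0.011, 0.026]), (318, [-0.01, -0.014, 0.028]), (324, [-0.011, -0.015, 0.031])]
R [(300, [0.039, 0.046, 0.032]), (306, [0.005, -0.0, 0.026]), (312, [-0.004, -0.013, 0.026]), (318, [-0.008, -0.019, 0.027]), (324, [-0.008, -0.018, 0.03])]
R [(300, [0.056, 0.056, 0.035]), (306, [0.009, -0.004, 0.026]), (312, [-0.0, -0.016, 0.026]), (318, [-0.004, -0.021, 0.027]), (324, [-0.011, -0.03, 0.027])]
[0.55503638 0.27568041 0.06118166]
```

The wrist view shows the cup between the pads (u 238–287, pads at 205 and 302), within 2 mm laterally. Closing.

```bash
python3 -m inch '[{"tx":0,"ty":0,"tz":0,"wx":0,"wy":0,"wz":0,"grip":255},{"tx":0,"ty":0,"tz":0,"wx":0,"wy":0,"wz":0,"grip":255},{"tx":0,"ty":0,"tz":0,"wx":0,"wy":0,"wz":0,"grip":255},{"tx":0,"ty":0,"tz":0,"wx":0,"wy":0,"wz":0,"grip":255},{"tx":0,"ty":0,"tz":0,"wx":0,"wy":0,"wz":0,"grip":255},{"tx":0,"ty":0,"tz":0,"wx":0,"wy":0,"wz":0,"grip":255}]'; python3 -m inch '[{"tx":0,"ty":-0.02,"tz":0,"wx":0,"wy":0,"wz":0,"grip":255},{"tx":0,"ty":-0.05,"tz":0,"wx":0,"wy":0,"wz":0,"grip":255},{"tx":0,"ty":-0.09,"tz":0,"wx":0,"wy":0,"wz":0,"grip":255},{"tx":0,"ty":-0.09,"tz":0,"wx":0,"wy":0,"wz":0,"grip":255},{"tx":0,"ty":-0.09,"tz":0,"wx":0,"wy":0,"wz":0,"grip":255}]'; python3 look.py w3
```

```text
time: 2.23
ee_pos: [0.5545, 0.2765, 0.062]
orientation: [-1.489, 0.587, -0.59]
wrist_force: [-1.4, -1.4, 7.3]
grip_width: 0.0197
time: 2.65
ee_pos: [0.5556, 0.2775, 0.1537]
orientation: [-1.485, 0.585, -0.592]
wrist_force: [-1.9, 0.1, -1.0]
grip_width: 0.0195
2.7 [0.5556 0.2775 0.1537] [[0.73, 0.006, 0.684], [-0.684, 0.003, 0.73], [0.002, -1.0, 0.006]]
```

View pics/w3.png

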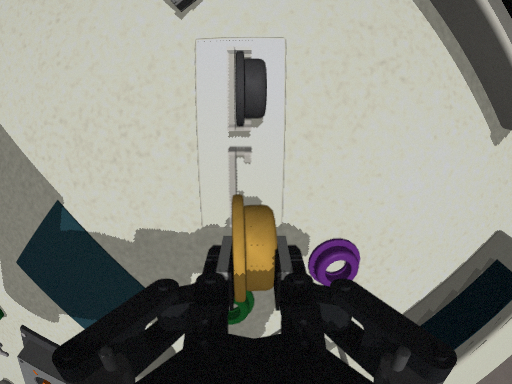

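The cup is out of the rack, held across its length (u 233–275, flange left, opening 19.5 mm), and the dark cup is still in place. I'll carry it over the mat, turning so the flange side faces -y, then tilt.

```bash
python3 -m inch '[{"tx":0.1185,"ty":0.0,"tz":-0.2283,"wx":0,"wy":-43,"wz":0,"grip":255},{"tx":0.1185,"ty":0.0,"tz":-0.2283,"wx":0,"wy":-43,"wz":0,"grip":255},{"tx":0.1185,"ty":0.0,"tz":-0.2283,"wx":0,"wy":-43,"wz":0,"grip":255},{"tx":0.1185,"ty":0.0,"tz":-0.2283,"wx":0,"wy":-43,"wz":0,"grip":255},{"tx":0.1185,"ty":0.0,"tz":-0.2283,"wx":0,"wy":-43,"wz":0,"grip":255},{"tx":0.1185,"ty":0.0,"tz":-0.2283,"wx":0,"wy":-43,"wz":0,"grip":255},{"tx":0.1185,"ty":0.0,"tz":-0.2283,"wx":0,"wy":-43,"wz":0,"grip":255},{"tx":0.1185,"ty":0.0,"tz":-0.2283,"wx":0,"wy":-43,"wz":0,"grip":255}]'
python3 -m inch '[{"tx":0,"ty":0.02,"tz":0,"wx":-46,"wy":0,"wz":0,"grip":255},{"tx":0,"ty":0.04,"tz":0,"wx":-46,"wy":0,"wz":0,"grip":255},{"tx":0,"ty":0.06,"tz":0,"wx":-46,"wy":0,"wz":0,"grip":255},{"tx":0,"ty":0.06,"tz":0,"wx":-46,"wy":0,"wz":0,"grip":255},{"tx":0,"ty":0.06,"tz":0,"wx":-46,"wy":0,"wz":0,"grip":255},{"tx":0,"ty":0.06,"tz":0,"wx":-46,"wy":0,"wz":0,"grip":255},{"tx":0,"ty":0.06,"tz":0,"wx":-46,"wy":0,"wz":0,"grip":255},{"tx":0,"ty":0.06,"tz":0,"wx":-46,"wy":0,"wz":0,"grip":255},{"tx":0,"ty":0.06,"tz":0,"wx":-46,"wy":0,"wz":0,"grip":255}]'
cat > two.py <<'E'
from h import *
import sys
n=sys.argv[1];rs=[int(x) for x in sys.argv[2].split(",")];rd=[int(x) for x in sys.argv[3].split(",")]
a=cam("scene");b=cam("side")
np.savez("pics/%s_sc.npz"%n,**a);np.savez("pics/%s_sd.npz"%n,**b)
f=lambda c,r:cv2.resize(c["image"][r[1]:r[3],r[0]:r[2],::-1],(390,390*(r[3]-r[1])//(r[2]-r[0])),interpolation=cv2.INTER_CUBIC)
A=f(a,rs);B=f(b,rd);H=max(A.shape[0],B.shape[0]);im=np.zeros((H,790,3),np.uint8);im[:A.shape[0],:390]=A;im[:B.shape[0],400:]=B
cv2.imwrite("pics/%s.png"%n,im)
s=arm.read_state();print(s["time"],s["ee_pos"].round(4),R.from_rotvec(s["orientation"]).as_matrix().round(3).tolist(),s["qpos"].round(3))
E
python3 two.py t1 230,130,350,240 170,150,290,260
```

```text
time: 3.37
ee_pos: [0.4816, 0.026, 0.149]
orientation: [-1.571, 0.007, -0.0]
wrist_force: [0.3, 0.0, -1.6]
grip_width: 0.0199
time: 4.12
ee_pos: [0.4836, 0.0303, 0.0885]
orientation: [-2.372, 0.001, 0.003]
wrist_force: [-0.1, 0.5, 0.1]
grip_width: 0.0198
4.2167 [0.484 0.029 0.09 ] [[1.0, -0.002, 0.001], [-0.003, -0.717, 0.697], [-0.001, -0.697, -0.717]] [ 0.42   0.699  1.923 -0.827  1.095 -0.536]
```

View pics/t1.png

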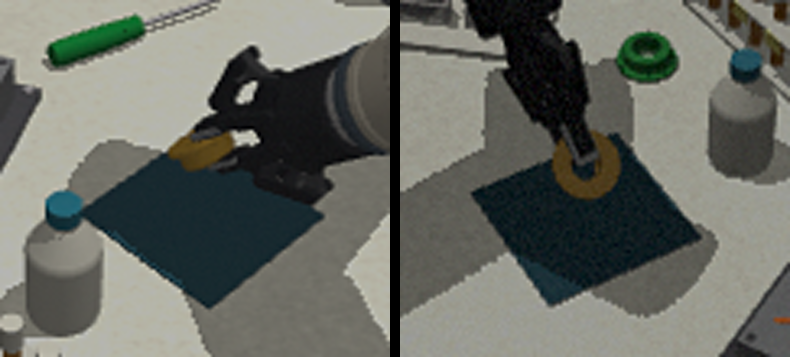

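The cup is held tilted above the mat, its flange facing the side camera. A knuckle sticks out below, so I'm checking its clearance before lowering.

Run:
```python
from h import *
c=dict(np.load("pics/t1_sc.npz"));v,u=np.mgrid[0:384,0:512];rz=c["range_z"];P=world(c,u,v,rz)
m=(rz>0)&(P[...,2]>.02)&(P[...,0]>.38)&(P[...,0]<.6)&(P[...,1]>-.08)&(P[...,1]<.16)&(P[...,2]<.15)
V=c["image"].max(-1)
Q=P[m];pose=toolpose();T=(Q-pose[1])@pose[0]
o=np.argsort(Q[:,2])[:400]
for i in o[::25]:print(Q[i].round(3),T[i].round(3))
h=hsv(c);b=m&(h[...,0]>12)&(h[...,0]<28)&(h[...,1]>130)
B=P[b];print("brass",np.percentile(B,[1,50,99],axis=0).round(4).tolist(),((np.percentile(B,[1,50,99],axis=0)-pose[1])@pose[0]).round(3).tolist())
TB=(B-pose[1])@pose[0];print(np.percentile(TB,[1,50,99],axis=0).round(4).tolist())
```

```text
[0.504 0.011 0.06 ] [0.02  0.034 0.009]
[ 0.484 -0.003  0.07 ] [-0.     0.037 -0.008]
[0.493 0.045 0.074] [ 0.009 -0.     0.022]
[0.513 0.003 0.078] [ 0.029  0.027 -0.01 ]
[0.505 0.02  0.081] [0.021 0.013 0.   ]
[0.491 0.032 0.083] [0.007 0.003 0.007]
[0.496 0.074 0.085] [ 0.012 -0.029  0.035]
[0.511 0.017 0.086] [ 0.027  0.011 -0.005]
[0.495 0.105 0.087] [ 0.011 -0.053  0.055]
[0.484 0.071 0.089] [-0.    -0.029  0.03 ]
[0.493 0.074 0.09 ] [ 0.009 -0.033  0.032]
[0.495 0.014 0.091] [ 0.011  0.01  -0.011]
[0.497 0.09  0.093] [ 0.013 -0.045  0.041]
[0.5   0.025 0.094] [ 0.016  0.    -0.006]
[0.486 0.127 0.095] [ 0.002 -0.074  0.064]
[0.484 0.101 0.097] [-0.001 -0.057  0.045]
brass [[0.4768, -0.0097, 0.0666], [0.5002, 0.0221, 0.083], [0.5125, 0.0356, 0.0985]] [[-0.007, 0.044, -0.01], [0.016, 0.01, 0.0], [0.028, -0.011, -0.002]]
[[-0.0072, -0.0074, -0.0116], [0.0162, 0.0091, -0.0009], [0.0286, 0.0429, 0.0104]]
```

```bash
python3 -m inch '[{"tx":0,"ty":0.02,"tz":0.0206,"wx":0,"wy":0,"wz":0,"grip":255},{"tx":0,"ty":0.0293,"tz":0.0301,"wx":0,"wy":0,"wz":0,"grip":255},{"tx":0,"ty":0.0293,"tz":0.0301,"wx":0,"wy":0,"wz":0,"grip":255},{"tx":0,"ty":0.0293,"tz":0.0301,"wx":0,"wy":0,"wz":0,"grip":255}]'
python3 -m inch '[{"tx":0,"ty":0.0007,"tz":0.0007,"wx":0,"wy":0,"wz":0,"grip":255},{"tx":0,"ty":0.0014,"tz":0.0014,"wx":0,"wy":0,"wz":0,"grip":255},{"tx":0,"ty":0.0014,"tz":0.0014,"wx":0,"wy":0,"wz":0,"grip":255}]'
python3 two.py t2 230,130,350,240 170,150,290,260
```

```text
time: 4.55
ee_pos: [0.4842, 0.0279, 0.0488]
orientation: [-2.373, 0.005, -0.002]
wrist_force: [-1.1, -0.8, -1.3]
grip_width: 0.0198
time: 4.8
ee_pos: [0.4847, 0.0287, 0.0471]
orientation: [-2.373, 0.003, -0.003]
wrist_force: [-0.3, -0.1, -0.5]
grip_width: 0.0198
4.9 [0.4846 0.0288 0.0469] [[1.0, -0.001, 0.002], [-0.002, -0.719, 0.695], [0.001, -0.695, -0.719]] [ 0.42   0.783  1.913 -0.86   1.047 -0.471]
```

View pics/t2.png

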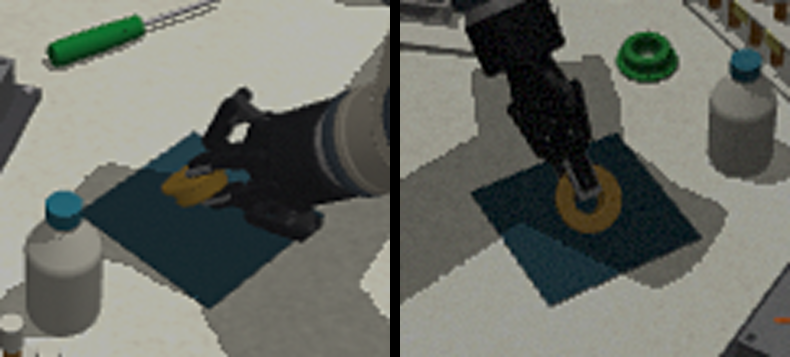

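The nose edge is a few millimetres above the mat. Lowering slowly until the force rises.

```bash
python3 -m inch '[{"tx":0,"ty":0.0007,"tz":0.0007,"wx":0,"wy":0,"wz":0,"grip":255},{"tx":0,"ty":0.0014,"tz":0.0014,"wx":0,"wy":0,"wz":0,"grip":255},{"tx":0,"ty":0.0014,"tz":0.0014,"wx":0,"wy":0,"wz":0,"grip":255}]'
python3 -m inch '[{"tx":0,"ty":0.0007,"tz":0.0007,"wx":0,"wy":0,"wz":0,"grip":255},{"tx":0,"ty":0.0010,"tz":0.0010,"wx":0,"wy":0,"wz":0,"grip":255},{"tx":0,"ty":0.001,"tz":0.001,"wx":0,"wy":0,"wz":0,"grip":255}]'
python3 - <<'E'
from h import *
c=cam("scene");v,u=np.mgrid[0:384,0:512];rz=c["range_z"];P=world(c,u,v,rz);h=hsv(c)
b=(rz>0)&(h[...,0]>12)&(h[...,0]<28)&(h[...,1]>130)&(P[...,0]>.4)&(P[...,0]<.56)&(abs(P[...,1])<.09)
print(np.percentile(P[b],[0,1,50,99],axis=0).round(4).tolist())
E
```

```text
time: 5.15
ee_pos: [0.4843, 0.0287, 0.0443]
orientation: [-2.374, 0.003, -0.001]
wrist_force: [-0.6, -0.4, -0.1]
grip_width: 0.0199
time: 5.4
ee_pos: [0.4842, 0.0287, 0.0428]
orientation: [-2.374, 0.003, -0.001]
wrist_force: [-1.1, -0.1, -0.3]
grip_width: 0.02
[[0.4703, -0.0122, 0.0164], [0.474, -0.0118, 0.0199], [0.4996, 0.021, 0.0374], [0.514, 0.0344, 0.0577]]
```

```bash
python3 -m inch '[{"tx":0,"ty":0.0007,"tz":0.0007,"wx":0,"wy":0,"wz":0,"grip":255},{"tx":0,"ty":0.0010,"tz":0.0010,"wx":0,"wy":0,"wz":0,"grip":255},{"tx":0,"ty":0.001,"tz":0.001,"wx":0,"wy":0,"wz":0,"grip":255}]'
python3 -m inch '[{"tx":0,"ty":0.0007,"tz":0.0007,"wx":0,"wy":0,"wz":0,"grip":255},{"tx":0,"ty":0.0010,"tz":0.0010,"wx":0,"wy":0,"wz":0,"grip":255},{"tx":0,"ty":0.001,"tz":0.001,"wx":0,"wy":0,"wz":0,"grip":255}]'
python3 two.py t3 230,130,350,240 190,180,260,244
```

```text
time: 5.7
ee_pos: [0.4843, 0.0286, 0.0414]
orientation: [-2.374, 0.003, -0.001]
wrist_force: [0.0, -0.1, -0.8]
grip_width: 0.0197
time: 5.95
ee_pos: [0.4845, 0.0286, 0.0406]
orientation: [-2.374, 0.003, -0.002]
wrist_force: [-0.6, 2.7, 4.4]
grip_width: 0.0198
6.05 [0.4844 0.0287 0.0405] [[1.0, -0.001, 0.002], [-0.002, -0.72, 0.694], [0.0, -0.694, -0.72]] [ 0.42   0.795  1.911 -0.865  1.041 -0.461]
```

View pics/t3.png

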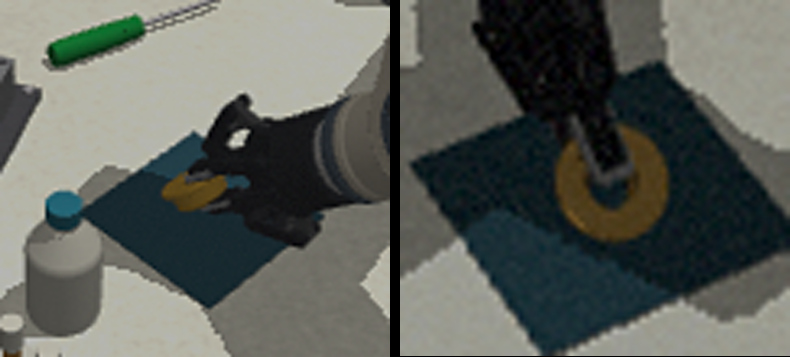

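A contact force of about 5 N is felt at the mat. Opening a little and drawing away along the tool axis.

```bash
python3 -m inch '[{"tx":0,"ty":0,"tz":0,"wx":0,"wy":0,"wz":0,"grip":175},{"tx":0,"ty":0,"tz":0,"wx":0,"wy":0,"wz":0,"grip":175},{"tx":0,"ty":-0.005,"tz":0,"wx":0,"wy":0,"wz":0,"grip":175},{"tx":0,"ty":-0.012,"tz":0,"wx":0,"wy":0,"wz":0,"grip":170},{"tx":0,"ty":-0.02,"tz":0,"wx":0,"wy":0,"wz":0,"grip":160},{"tx":0,"ty":-0.03,"tz":0,"wx":0,"wy":0,"wz":0,"grip":160},{"tx":0,"ty":-0.045,"tz":0,"wx":0,"wy":0,"wz":0,"grip":150},{"tx":0,"ty":-0.07,"tz":0,"wx":0,"wy":0,"wz":0,"grip":130},{"tx":0,"ty":-0.09,"tz":0,"wx":0,"wy":0,"wz":0,"grip":100},{"tx":0,"ty":-0.09,"tz":0,"wx":0,"wy":0,"wz":0,"grip":100},{"tx":0,"ty":-0.09,"tz":0,"wx":0,"wy":0,"wz":0,"grip":60}]'
python3 two.py t4 230,130,350,240 190,180,260,244
```

```text
time: 6.97
ee_pos: [0.4851, 0.0949, 0.1037]
orientation: [-2.372, -0.0, -0.003]
wrist_force: [-0.4, -0.4, 0.5]
grip_width: 0.063
7.0667 [0.4841 0.0933 0.1026] [[1.0, -0.002, 0.001], [-0.002, -0.719, 0.695], [-0.0, -0.695, -0.719]] [ 0.524  0.7    1.855 -0.737  1.183 -0.544]
```

View pics/t4.png

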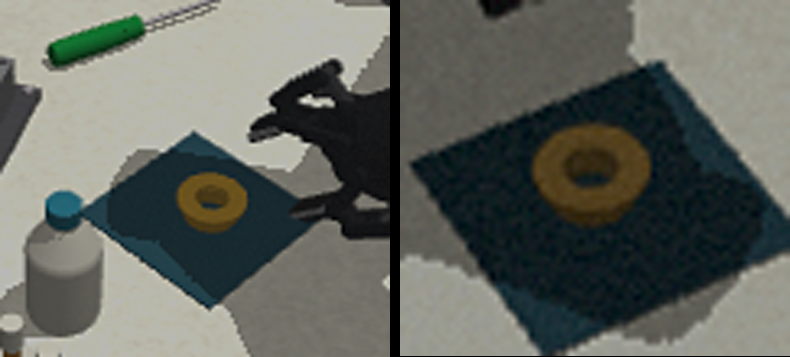

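The cup lies flat on the mat, flange up, seen from both cameras; fingers are clear. Measuring its centre.

```bash
cat > cupc.py <<'E'
from h import *
import sys
# centre of brass flange top ring at height z from ellipse fit of outer top contour
def flat(c,ray,zr,box):
    v,u=np.mgrid[0:384,0:512];P=ray(u,v,c["range_z"]);h=hsv(c)
    b=(c["range_z"]>0)&(h[...,0]>10)&(h[...,0]<30)&(h[...,1]>110)&(P[...,0]>box[0])&(P[...,0]<box[1])&(P[...,1]>box[2])&(P[...,1]<box[3])
    Q=P[b];zt=np.percentile(Q[:,2],90);T=Q[(Q[:,2]>zr[0])&(Q[:,2]<zr[1])]
    (cx,cy),r=cv2.minEnclosingCircle((T[:,:2]*1000).astype(np.float32))
    A=np.c_[T[:,:2],np.ones(len(T))];n=np.linalg.lstsq(A,T[:,2],rcond=None)[0]
    return len(T),(round(cx,1),round(cy,1),round(r,1)),np.median(T[:,2]).round(4),np.degrees(n[:2]).round(1)
if __name__=="__main__":
    n=sys.argv[1];zr=float(sys.argv[2])-.004,float(sys.argv[2])+.004;box=[float(x) for x in sys.argv[3].split(",")]
    for k in("sc","sd"):
        c=dict(np.load("pics/%s_%s.npz"%(n,k)));print(k,flat(c,lambda u,v,d:world(c,u,v,d),zr,box))
E
python3 cupc.py t4 .025 .42,.56,-.05,.09
```

```text
sc (221, (486.2, 26.1, 31.5), np.float64(0.0249), array([-0.6,  0.3]))
sd (209, (482.8, 24.6, 30.5), np.float64(0.0247), array([-0.5, -0.1]))
```

The cup is at about (0.4845, 0.0253), top 0.025, level, and both cameras agree. Untilting above it.

```bash
python3 -m inch '[{"tx":0,"ty":0,"tz":-0.04,"wx":3,"wy":0,"wz":0,"grip":0},{"tx":0,"ty":0,"tz":-0.08,"wx":10,"wy":0,"wz":0,"grip":0},{"tx":0,"ty":0,"tz":-0.0976,"wx":46,"wy":0,"wz":0,"grip":0},{"tx":0,"ty":0,"tz":-0.0976,"wx":46,"wy":0,"wz":0,"grip":0},{"tx":0,"ty":0,"tz":-0.0976,"wx":46,"wy":0,"wz":0,"grip":0},{"tx":0,"ty":0,"tz":-0.0976,"wx":46,"wy":0,"wz":0,"grip":0},{"tx":0,"ty":0,"tz":-0.0976,"wx":46,"wy":0,"wz":0,"grip":0},{"tx":0,"ty":0,"tz":-0.0976,"wx":46,"wy":0,"wz":0,"grip":0},{"tx":0,"ty":0,"tz":-0.0976,"wx":46,"wy":0,"wz":0,"grip":0}]'
python3 -m inch '[{"tx":0,"ty":0,"tz":0,"wx":0,"wy":45,"wz":0,"grip":0},{"tx":0,"ty":0,"tz":0,"wx":0,"wy":45,"wz":0,"grip":0},{"tx":0,"ty":0,"tz":0,"wx":0,"wy":45,"wz":0,"grip":0},{"tx":0,"ty":0,"tz":0,"wx":0,"wy":45,"wz":0,"grip":0},{"tx":0,"ty":0,"tz":0,"wx":0,"wy":45,"wz":0,"grip":0},{"tx":0,"ty":0,"tz":0,"wx":0,"wy":45,"wz":0,"grip":0},{"tx":0,"ty":0,"tz":0,"wx":0,"wy":45,"wz":0,"grip":0},{"tx":0,"ty":0,"tz":0,"wx":0,"wy":45,"wz":0,"grip":0}]'; python3 look.py w4
```

```text
time: 7.82
ee_pos: [0.4835, 0.0234, 0.1723]
orientation: [-1.573, 0.007, -0.004]
wrist_force: [-0.4, -0.2, -0.9]
grip_width: 0.0854
time: 8.48
ee_pos: [0.4836, 0.0261, 0.1719]
orientation: [-1.485, 0.617, -0.615]
wrist_force: [0.5, 0.9, -0.1]
grip_width: 0.0856
8.5333 [0.4836 0.0261 0.1719] [[0.705, -0.002, 0.709], [-0.709, -0.003, 0.705], [0.0, -1.0, -0.004]]
```

View pics/w4.png

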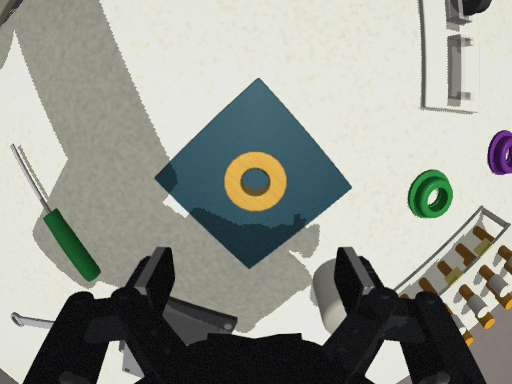

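```bash
cat > wc.py <<'E'
from h import *
import sys
n=sys.argv[1];z=float(sys.argv[2])
c=dict(np.load("pics/%s.npz"%n));pose=(c["pR"],c["pt"]);h=hsv(c);rz=c["range_z"]
m=((h[...,0]>10)&(h[...,0]<30)&(h[...,1]>120)&(h[...,2]>60)).astype(np.uint8)
cn,hi=cv2.findContours(m,cv2.RETR_CCOMP,cv2.CHAIN_APPROX_NONE)
for q,(a) in zip(cn,hi[0]):
    if len(q)<60: continue
    p=q[:,0].astype(float);W=wplane(c,p[:,0],p[:,1],z,pose)[:,:2]*1000
    (cx,cy),(d1,d2),an=cv2.fitEllipse(W.astype(np.float32))
    T=(np.array([cx/1000,cy/1000,z])-pose[1])@pose[0]
    print("hole" if a[3]>=0 else "outer",p.mean(0).round(),"centre",round(cx,1),round(cy,1),"dia",round(d1,1),round(d2,1),"tool",T.round(4))
vv,uu=np.nonzero(m);P=wworld(c,uu,vv,rz[vv,uu],pose);print("z med",np.median(P[:,2]).round(4))
E
python3 wc.py w4 .025
```

```text
outer [495. 288.] centre 873.8 172.6 dia 21.8 167.9 tool [0.1713 0.1455 0.3805]
outer [506. 259.] centre 822.3 205.3 dia 19.7 71.6 tool [0.1118 0.1455 0.3671]
outer [482. 240.] centre 747.7 180.1 dia 29.6 52.5 tool [0.0771 0.1458 0.2964]
outer [255. 181.] centre 483.6 27.0 dia 57.5 58.1 tool [-0.0007  0.1469  0.0012]
hole [255. 179.] centre 481.7 28.8 dia 22.7 27.0 tool [-0.0032  0.1469  0.0012]
z med 0.0249
```

```bash
python3 -m inch '[{"tx":-0.0007,"ty":0.04,"tz":0.001,"wx":0,"wy":0,"wz":0,"grip":0},{"tx":-0.0007,"ty":0.08,"tz":0.001,"wx":0,"wy":0,"wz":0,"grip":0},{"tx":-0.0007,"ty":0.11,"tz":0.001,"wx":0,"wy":0,"wz":0,"grip":0},{"tx":-0.0007,"ty":0.13,"tz":0.001,"wx":0,"wy":0,"wz":0,"grip":0},{"tx":-0.0007,"ty":0.14,"tz":0.001,"wx":0,"wy":0,"wz":0,"grip":0},{"tx":-0.0007,"ty":0.14,"tz":0.001,"wx":0,"wy":0,"wz":0,"grip":0},{"tx":-0.0007,"ty":0.14,"tz":0.001,"wx":0,"wy":0,"wz":0,"grip":30},{"tx":-0.0007,"ty":0.14,"tz":0.001,"wx":0,"wy":0,"wz":0,"grip":40}]'; python3 look.py w5; python3 wc.py w5 .025; python3 two.py t5 250,150,340,230 190,180,260,244
```

```text
time: 9.2
ee_pos: [0.4853, 0.0269, 0.0338]
orientation: [-1.481, 0.614, -0.616]
wrist_force: [0.5, -0.1, 0.1]
grip_width: 0.0717
9.25 [0.4853 0.0269 0.0338] [[0.706, 0.002, 0.708], [-0.708, -0.0, 0.706], [0.001, -1.0, 0.001]]
outer [482. 367.] centre 764.2 83.7 dia 13.3 147.4 tool [0.1567 0.0092 0.2376]
outer [505. 345.] centre 742.5 115.2 dia 13.0 106.2 tool [0.119  0.0092 0.2445]
outer [251. 254.] centre 482.9 27.4 dia 57.7 59.5 tool [-0.002   0.0088 -0.0014]
hole [251. 249.] centre 478.9 31.5 dia 15.7 23.0 tool [-0.0077  0.0088 -0.0013]
z med 0.0244
9.35 [0.4855 0.0268 0.0341] [[0.706, 0.003, 0.709], [-0.709, -0.0, 0.706], [0.002, -1.0, 0.002]] [ 0.031  0.605  2.035 -0.     0.499 -0.752]
```

View pics/t5.png

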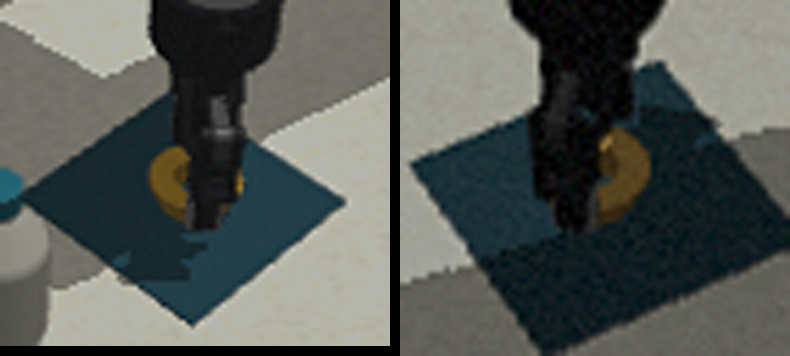

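View pics/w5.png

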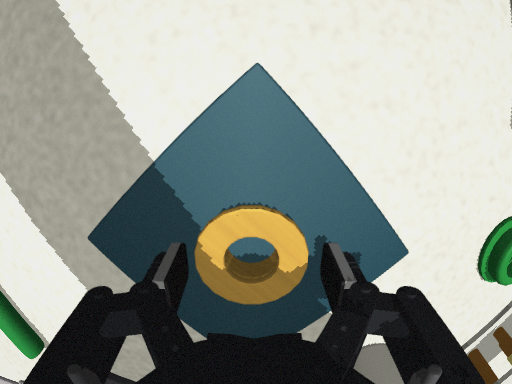

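The wrist view shows the ring (centre 251,254) between the pads (185 and 325), centred to about 2 mm. Going 2 mm lower, centring and closing.

```bash
python3 -m inch '[{"tx":-0.0015,"ty":0.002,"tz":-0.0005,"wx":0,"wy":0,"wz":0,"grip":60},{"tx":-0.0015,"ty":0.002,"tz":-0.0005,"wx":0,"wy":0,"wz":0,"grip":120},{"tx":-0.0015,"ty":0.002,"tz":-0.0005,"wx":0,"wy":0,"wz":0,"grip":180},{"tx":-0.0015,"ty":0.002,"tz":-0.0005,"wx":0,"wy":0,"wz":0,"grip":255},{"tx":-0.0015,"ty":0.002,"tz":-0.0005,"wx":0,"wy":0,"wz":0,"grip":255},{"tx":-0.0015,"ty":0.002,"tz":-0.0005,"wx":0,"wy":0,"wz":0,"grip":255}]'; python3 look.py w6; python3 wc.py w6 .025
```

```text
time: 9.85
ee_pos: [0.4836, 0.0276, 0.0321]
orientation: [-1.481, 0.615, -0.617]
wrist_force: [-2.2, 0.2, 14.0]
grip_width: 0.0567
9.9 [0.4836 0.0276 0.0321] [[0.705, 0.002, 0.709], [-0.709, 0.0, 0.705], [0.001, -1.0, 0.001]]
outer [483. 369.] centre 763.9 83.1 dia 16.0 134.7 tool [0.1584 0.0076 0.2379]
outer [505. 346.] centre 739.8 115.0 dia 12.8 103.9 tool [0.1187 0.0075 0.2432]
outer [254. 258.] centre 483.4 28.1 dia 57.4 59.4 tool [-0.0004  0.0071  0.0002]
hole [254. 253.] centre 479.3 32.1 dia 15.2 22.8 tool [-0.0062  0.0071  0.0001]
z med 0.0242
```

View pics/w6.png

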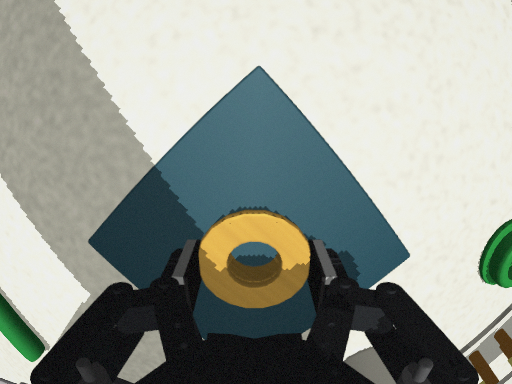

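```bash
python3 - <<'E'
from h import *
c=dict(np.load("pics/w6.npz"));pose=(c["pR"],c["pt"]);rz=c["range_z"]
v,u=np.mgrid[0:384,0:512];P=wworld(c,u,v,rz,pose);T=(P-pose[1])@pose[0]
m=(rz>0)&(c["image"].max(-1)<130)&(v>225)&(v<300)&(abs(T[...,2])<.05)&(abs(T[...,2])>.027)&(P[...,2]>.008)&(abs(T[...,0])<.014)
for s in(-1,1):
    q=T[m&(np.sign(T[...,2])==s)];o=np.argsort(-q[:,1])[:12];print(len(q),q[o].round(3).tolist())
E
python3 -m inch '[{"tx":0,"ty":-0.03,"tz":0,"wx":0,"wy":0,"wz":0,"grip":255},{"tx":0,"ty":-0.06,"tz":0,"wx":0,"wy":0,"wz":0,"grip":255},{"tx":0,"ty":-0.1,"tz":0,"wx":0,"wy":0,"wz":0,"grip":255},{"tx":0,"ty":-0.14,"tz":0,"wx":0,"wy":0,"wz":0,"grip":255},{"tx":0,"ty":-0.14,"tz":0,"wx":0,"wy":0,"wz":0,"grip":255}]'; python3 look.py w7;  python3 two.py t7 220,110,350,220 190,100,320,244
```

```text
2420 [[-0.009, 0.016, -0.028], [-0.009, 0.016, -0.028], [-0.008, 0.015, -0.028], [-0.009, 0.015, -0.028], [-0.01, 0.014, -0.029], [-0.01, 0.014, -0.028], [-0.01, 0.014, -0.03], [-0.01, 0.014, -0.033], [-0.01, 0.014, -0.033], [-0.011, 0.013, -0.029], [-0.01, 0.013, -0.031], [-0.01, 0.013, -0.03]]
2394 [[-0.008, 0.014, 0.028], [-0.01, 0.014, 0.028], [-0.009, 0.014, 0.028], [-0.009, 0.014, 0.036], [-0.01, 0.014, 0.028], [-0.01, 0.014, 0.031], [-0.01, 0.014, 0.034], [-0.01, 0.013, 0.031], [-0.01, 0.013, 0.033], [-0.01, 0.013, 0.034], [-0.01, 0.013, 0.032], [-0.01, 0.013, 0.035]]
time: 10.32
ee_pos: [0.487, 0.0276, 0.1776]
orientation: [-1.477, 0.607, -0.624]
wrist_force: [2.3, 0.3, -0.3]
grip_width: 0.0565
10.3667 [0.487  0.0276 0.1776] [[0.705, 0.012, 0.709], [-0.709, 0.0, 0.705], [0.008, -1.0, 0.008]]
10.4667 [0.4828 0.0274 0.171 ] [[0.705, 0.001, 0.709], [-0.709, -0.0, 0.705], [0.001, -1.0, 0.001]] [ 0.032  0.342  1.998 -0.     0.801 -0.751]
```

View pics/t7.png

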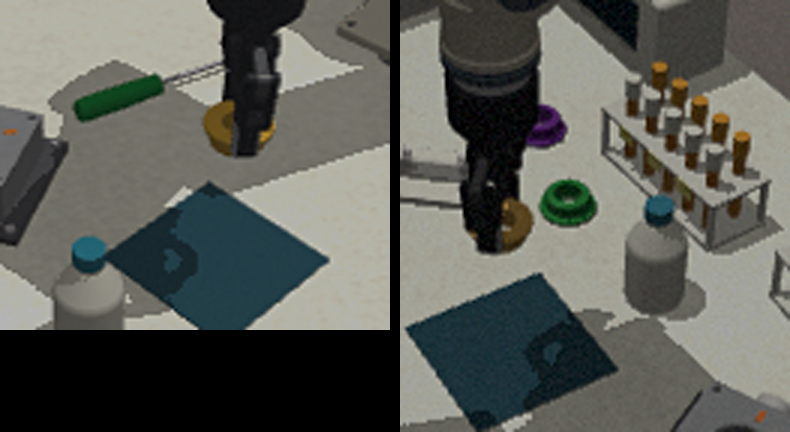

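View pics/w7.png

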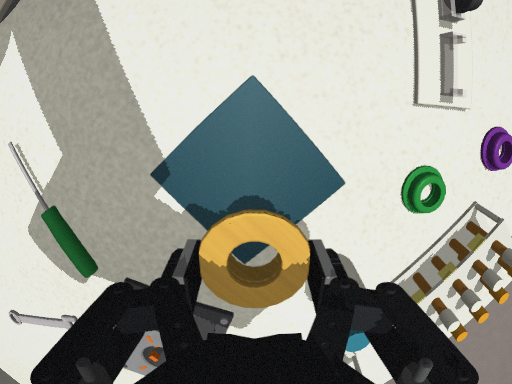

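The cup is held by its flange above the mat (wrist ring at 254,258). I'll carry it towards the hub and stop where the wrist camera sees the hub clear of the cup.

```bash
python3 -m inch '[{"tx":0.3164,"ty":-0.03,"tz":-0.1177,"wx":0,"wy":0,"wz":0,"grip":255},{"tx":0.3164,"ty":-0.03,"tz":-0.1177,"wx":0,"wy":0,"wz":0,"grip":255},{"tx":0.3164,"ty":-0.03,"tz":-0.1177,"wx":0,"wy":0,"wz":0,"grip":255},{"tx":0.3164,"ty":-0.03,"tz":-0.1177,"wx":0,"wy":0,"wz":0,"grip":255},{"tx":0.3164,"ty":-0.03,"tz":-0.1177,"wx":0,"wy":0,"wz":0,"grip":255},{"tx":0.3164,"ty":-0.03,"tz":-0.1177,"wx":0,"wy":0,"wz":0,"grip":255},{"tx":0.3164,"ty":-0.03,"tz":-0.1177,"wx":0,"wy":0,"wz":0,"grip":255},{"tx":0.3164,"ty":-0.03,"tz":-0.1177,"wx":0,"wy":0,"wz":0,"grip":255},{"tx":0.3164,"ty":-0.03,"tz":-0.1177,"wx":0,"wy":0,"wz":0,"grip":255},{"tx":0.3164,"ty":-0.03,"tz":-0.1177,"wx":0,"wy":0,"wz":0,"grip":255},{"tx":0.3164,"ty":-0.03,"tz":-0.1177,"wx":0,"wy":0,"wz":0,"grip":255},{"tx":0.3164,"ty":-0.03,"tz":-0.1177,"wx":0,"wy":0,"wz":0,"grip":255}]'; python3 look.py w8
```

```text
time: 11.47
ee_pos: [0.6214, -0.2782, 0.1988]
orientation: [-1.481, 0.619, -0.612]
wrist_force: [-0.2, 0.3, -1.6]
grip_width: 0.0567
11.5167 [ 0.6214 -0.2782  0.1988] [[0.706, -0.004, 0.708], [-0.708, 0.002, 0.706], [-0.004, -1.0, -0.001]]
```

View pics/w8.png

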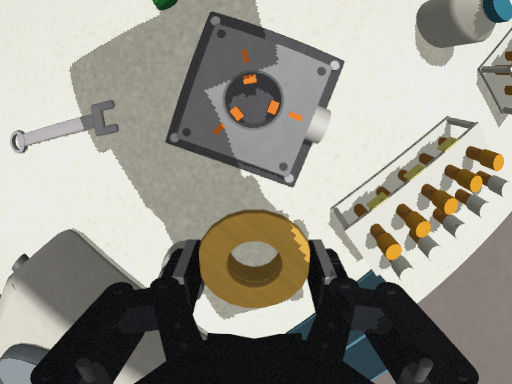

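The hub is clear in the wrist view: bore at about (253,99), marks at (246,56), (219,129) and (295,117).

```bash
cat > hub.py <<'E'
from h import *
import sys
n=sys.argv[1]
c=dict(np.load("pics/%s.npz"%n));pose=(c["pR"],c["pt"]);h=hsv(c);rz=c["range_z"]
v,u=np.mgrid[0:384,0:512];P=wworld(c,u,v,rz,pose)
m=((h[...,0]<14)&(h[...,1]>140)&(h[...,2]>90)&(np.hypot(P[...,0]-.566,P[...,1]+.2234)<.055)&(P[...,2]>.03)).astype(np.uint8)
k,lab,st,ce=cv2.connectedComponentsWithStats(m)
M=[]
for i in range(1,k):
    if st[i,4]<12: continue
    vv,uu=np.nonzero(lab==i);z=np.median(P[vv,uu,2]);a,b=ce[i]
    W=wplane(c,a,b,.055 if z>.052 else .0475,pose);print(st[i,4],ce[i].round(1),"z",z.round(4),W.round(4))
    if z>.052: M.append(W[:2])
M=np.array(M)
if len(M)==3:
    A=2*(M[1:]-M[0]);b=(M[1:]**2).sum(1)-(M[0]**2).sum();ctr=np.linalg.solve(A,b)
    print("circumcentre",ctr.round(4),"mean",M.mean(0).round(4),"r",np.hypot(*(M-ctr).T).round(4),"ang",np.degrees(np.arctan2(*(M-ctr).T[::-1])).round(1))
# bore: face points vs below
hole=((np.hypot(P[...,0]-.566,P[...,1]+.2234)<.034)&(P[...,2]<.053)&(rz>0)).astype(np.uint8)
cn,_=cv2.findContours(hole,cv2.RETR_EXTERNAL,cv2.CHAIN_APPROX_NONE);q=max(cn,key=len)[:,0].astype(float)
W=wplane(c,q[:,0],q[:,1],.055,pose)[:,:2]*1000;print("bore ellipse",cv2.fitEllipse(W.astype(np.float32)))
f=(rz>0)&(np.hypot(P[...,0]-.566,P[...,1]+.2234)<.05)&(np.hypot(P[...,0]-.566,P[...,1]+.2234)>.03)
print("face z",np.median(P[f][:,2]).round(4))
E
python3 hub.py w8; python3 wc.py w8 .19
```

```text
71 [245.   55.8] z 0.0551 [ 0.5338 -0.201   0.055 ]
36 [247.2  76.3] z 0.0463 [ 0.5477 -0.2125  0.0475]
34 [273.1 109.7] z 0.0458 [ 0.5858 -0.2176  0.0475]
71 [237. 114.] z 0.0459 [ 0.5653 -0.2435  0.0475]
63 [295.1 116. ] z 0.055 [ 0.6028 -0.2075  0.055 ]
68 [218.4 128.6] z 0.055 [ 0.5625 -0.2639  0.055 ]
circumcentre [ 0.5664 -0.2241] mean [ 0.5663 -0.2242] r [0.04 0.04 0.04] ang [144.7  24.5 -95.6]
bore ellipse ((566.1987915039062, -224.01455688476562), (49.61358642578125, 49.89168167114258), 7.3154377937316895)
face z 0.0548
outer [385. 242.] centre 665.9 -221.6 dia 9.3 30.4 tool [-0.0086  0.0087  0.0714]
outer [254. 259.] centre 621.9 -278.4 dia 57.8 59.6 tool [0.0005 0.0088 0.0002]
hole [254. 253.] centre 617.7 -274.2 dia 15.9 23.2 tool [-0.0054  0.0088  0.0001]
outer [413. 222.] centre 668.7 -202.9 dia 11.7 30.4 tool [-0.02    0.0088  0.0866]
outer [445. 200.] centre 671.3 -181.8 dia 20.1 32.0 tool [-0.0331  0.0088  0.1034]
outer [467. 177.] centre 673.3 -161.5 dia 11.6 36.9 tool [-0.046   0.0088  0.1191]
outer [485. 157.] centre 673.9 -144.0 dia 9.2 37.0 tool [-0.058   0.0089  0.1319]
z med 0.1897
```

Bore centre (0.5663, -0.2240); face 0.0548; marks at 24.5°, 144.7° and 264.4°; all consistent. Next: refine the cup's centre in the hand, using only points on the flange's top plane.

Run:
```python
from h import *
for n in("w7","w8"):
    c=dict(np.load("pics/%s.npz"%n));pose=(c["pR"],c["pt"]);h=hsv(c);rz=c["range_z"]
    v,u=np.mgrid[0:384,0:512];P=wworld(c,u,v,rz,pose);T=(P-pose[1])@pose[0]
    m=(h[...,0]>8)&(h[...,0]<32)&(h[...,1]>110)&(rz>0)&(abs(T[...,0])<.04)&(abs(T[...,2])<.035)&(T[...,1]<.013)
    q=T[m];A=np.c_[q[:,[0,2]],np.ones(len(q))];s=np.linalg.lstsq(A,q[:,1],rcond=None)[0]
    for _ in range(5):
        r=q[:,1]-A@s;k=abs(r)<.0012;s=np.linalg.lstsq(A[k],q[k,1],rcond=None)[0]
    print(n,"plane slope deg",np.degrees(s[:2]).round(2),"y0",s[2].round(4))
    t=m&(abs(T[...,1]-(T[...,0]*s[0]+T[...,2]*s[1]+s[2]))<.0015)
    cn,hi=cv2.findContours(t.astype(np.uint8),cv2.RETR_CCOMP,cv2.CHAIN_APPROX_NONE)
    for p,a in zip(cn,hi[0]):
        if len(p)>60:
            p=p[:,0].astype(float);D=wray(c,p[:,0],p[:,1])@c["hand_eye"][:3,:3].T;o=c["hand_eye"][:3,3]
            X=o+D*((s[2]-o[1])/D[:,1])[:,None];print(" hole" if a[3]>=0 else " outer",cv2.fitEllipse((X[:,[0,2]]*1000).astype(np.float32)))
```

```text
w7 plane slope deg [ 0.06 -0.02] y0 0.008
 outer ((0.46698427200317383, 0.17075791954994202), (57.606101989746094, 58.422996520996094), 81.31163787841797)
 hole ((0.5817524790763855, 0.16800963878631592), (28.0882625579834, 28.365365982055664), 4.997791767120361)
w8 plane slope deg [-0.02 -0.08] y0 0.008
 outer ((0.4820735454559326, 0.1838582158088684), (57.64573669433594, 58.47288513183594), 90.60456085205078)
 hole ((0.2959650754928589, 0.16425257921218872), (28.256343841552734, 28.26818084716797), 179.4114532470703)
```

The cup sits level in the hand, its centre 0.5 mm off the TCP, top 8 mm and nose end 30 mm ahead. Moving over the bore.

```bash
python3 -m inch '[{"tx":-0.04,"ty":0,"tz":-0.0009,"wx":0,"wy":0,"wz":0,"grip":255},{"tx":-0.0778,"ty":0.02,"tz":-0.0009,"wx":0,"wy":0,"wz":0,"grip":255},{"tx":-0.0778,"ty":0.05,"tz":-0.0009,"wx":0,"wy":0,"wz":0,"grip":255},{"tx":-0.0778,"ty":0.08,"tz":-0.0009,"wx":0,"wy":0,"wz":0,"grip":255},{"tx":-0.0778,"ty":0.1,"tz":-0.0009,"wx":0,"wy":0,"wz":0,"grip":255},{"tx":-0.0778,"ty":0.1018,"tz":-0.0009,"wx":0,"wy":0,"wz":0,"grip":255},{"tx":-0.0778,"ty":0.1018,"tz":-0.0009,"wx":0,"wy":0,"wz":0,"grip":255},{"tx":-0.0778,"ty":0.1018,"tz":-0.0009,"wx":0,"wy":0,"wz":0,"grip":255}]'; python3 look.py w9
python3 - <<'E'
from h import *
p=toolpose();t=p[1]+p[0]@[.0005,.03,.0002];print("nose end",t.round(4),arm.read_state()["wrist_force"].round(1)); d=np.array([.5663,-.2240,0])-t; print("to bore in tool",(d@p[0]).round(4))
E
```

```text
time: 12.18
ee_pos: [0.5679, -0.2249, 0.1]
orientation: [-1.482, 0.614, -0.616]
wrist_force: [0.2, -0.3, -0.2]
grip_width: 0.0563
12.2333 [ 0.5679 -0.2249  0.1   ] [[0.706, 0.001, 0.708], [-0.708, -0.0, 0.706], [0.001, -1.0, 0.0]]
nose end [ 0.5689 -0.2255  0.0706] [-0.3  0.3 -1. ]
to bore in tool [-0.0031  0.0706 -0.0008]
```

View pics/w9.png

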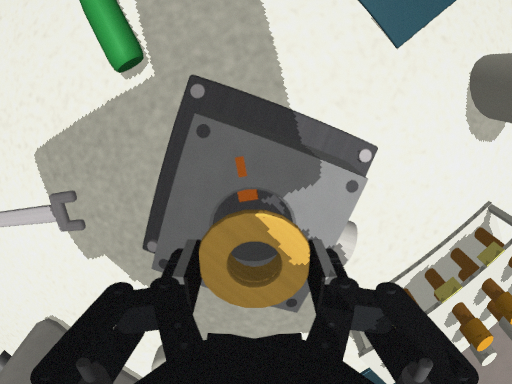

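```bash
python3 -m inch '[{"tx":0,"ty":0,"tz":0,"wx":0,"wy":0,"wz":0,"grip":255},{"tx":0,"ty":0,"tz":0,"wx":0,"wy":0,"wz":0,"grip":255}]'
cat > pos.py <<'E'
from h import *
p=toolpose();t=p[1]+p[0]@[.0005,.03,.0002];print("nose end",t.round(4),arm.read_state()["wrist_force"].round(1)); d=np.array([.5663,-.2240,.055])-t; print("to bore in tool",(d@p[0]).round(4))
E
python3 pos.py;python3 -m inch '[{"tx":0,"ty":0,"tz":0,"wx":0,"wy":0,"wz":0,"grip":255}]';python3 pos.py
```

```text
time: 12.4
ee_pos: [0.5682, -0.2256, 0.1005]
orientation: [-1.482, 0.614, -0.618]
wrist_force: [0.6, -0.5, -0.5]
grip_width: 0.0565
nose end [ 0.5687 -0.2259  0.0705] [ 0.6 -0.5 -0.5]
to bore in tool [-0.0031  0.0155 -0.0004]
time: 12.48
ee_pos: [0.5679, -0.2256, 0.1001]
orientation: [-1.482, 0.614, -0.617]
wrist_force: [0.1, 0.6, -0.8]
grip_width: 0.0564
nose end [ 0.5684 -0.2258  0.0701] [ 0.1  0.6 -0.8]
to bore in tool [-0.0028  0.0151 -0.0002]
```

```bash
python3 look.py w10; python3 hub.py w10
```

```text
12.5333 [ 0.5679 -0.2256  0.1001] [[0.705, 0.002, 0.709], [-0.709, -0.001, 0.705], [0.002, -1.0, 0.001]]
166 [241.4 165.7] z 0.055 [ 0.5336 -0.201   0.055 ]
201 [248.3 194.1] z 0.0463 [ 0.5504 -0.2126  0.0475]
bore ellipse ((558.2339477539062, -216.2996368408203), (28.963642120361328, 44.27912902832031), 135.48248291015625)
face z 0.0887
```

The mark measured from here agrees to 0.2 mm. Correcting and going to just above the face.

```bash
python3 -m inch '[{"tx":-0.0029,"ty":0.006,"tz":-0.0003,"wx":0,"wy":0,"wz":0,"grip":255},{"tx":-0.0029,"ty":0.013,"tz":-0.0003,"wx":0,"wy":0,"wz":0,"grip":255},{"tx":-0.0029,"ty":0.013,"tz":-0.0003,"wx":0,"wy":0,"wz":0,"grip":255},{"tx":-0.0029,"ty":0.013,"tz":-0.0003,"wx":0,"wy":0,"wz":0,"grip":255}]';python3 pos.py
```

```text
time: 12.87
ee_pos: [0.5644, -0.2232, 0.0851]
orientation: [-1.482, 0.617, -0.614]
wrist_force: [0.1, 1.5, -0.8]
grip_width: 0.0567
nose end [ 0.5649 -0.2234  0.0551] [ 0.1  1.5 -0.8]
to bore in tool [0.0014 0.0001 0.0006]
```

```bash
python3 -m inch '[{"tx":0,"ty":0,"tz":0,"wx":0,"wy":0,"wz":0,"grip":255},{"tx":0,"ty":0,"tz":0,"wx":0,"wy":0,"wz":0,"grip":255}]';python3 pos.py; python3 -m inch '[{"tx":0,"ty":0,"tz":0,"wx":0,"wy":0,"wz":0,"grip":255}]';python3 pos.py
```

```text
time: 13.03
ee_pos: [0.5652, -0.2235, 0.086]
orientation: [-1.482, 0.616, -0.616]
wrist_force: [0.6, 0.0, 0.0]
grip_width: 0.0567
nose end [ 0.5657 -0.2237  0.056 ] [0.6 0.  0. ]
to bore in tool [0.0006 0.001  0.0003]
time: 13.12
ee_pos: [0.5652, -0.2236, 0.0861]
orientation: [-1.482, 0.616, -0.616]
wrist_force: [0.1, 0.3, -1.5]
grip_width: 0.0565
nose end [ 0.5657 -0.2238  0.0561] [ 0.1  0.3 -1.5]
to bore in tool [0.0006 0.0011 0.0002]
```

Settled, 0.6 mm off. Correcting and inserting slowly.

```bash
python3 -m inch '[{"tx":0.0006,"ty":0.001,"tz":0.0002,"wx":0,"wy":0,"wz":0,"grip":255},{"tx":0.0006,"ty":0.002,"tz":0.0002,"wx":0,"wy":0,"wz":0,"grip":255},{"tx":0.0006,"ty":0.003,"tz":0.0002,"wx":0,"wy":0,"wz":0,"grip":255},{"tx":0.0006,"ty":0.003,"tz":0.0002,"wx":0,"wy":0,"wz":0,"grip":255}]';python3 pos.py;python3 -m inch '[{"tx":0,"ty":0.001,"tz":0,"wx":0,"wy":0,"wz":0,"grip":255},{"tx":0,"ty":0.002,"tz":0,"wx":0,"wy":0,"wz":0,"grip":255},{"tx":0,"ty":0.002,"tz":0,"wx":0,"wy":0,"wz":0,"grip":255}]';python3 pos.py
```

```text
time: 13.45
ee_pos: [0.5656, -0.2237, 0.0828]
orientation: [-1.482, 0.616, -0.616]
wrist_force: [0.3, 0.3, -1.1]
grip_width: 0.0568
nose end [ 0.566  -0.2239  0.0528] [ 0.3  0.3 -1.1]
to bore in tool [ 0.0002 -0.0022  0.0001]
time: 13.7
ee_pos: [0.5655, -0.2237, 0.0808]
orientation: [-1.482, 0.616, -0.616]
wrist_force: [0.0, 0.1, -1.6]
grip_width: 0.0565
nose end [ 0.566  -0.2239  0.0508] [ 0.   0.1 -1.6]
to bore in tool [ 0.0003 -0.0042  0.0001]
```

Nose is 4 mm inside the bore with no force. Lowering gently to the first key.

```bash
python3 -m inch '[{"tx":0.0002,"ty":0.001,"tz":0,"wx":0,"wy":0,"wz":0,"grip":255},{"tx":0.0002,"ty":0.002,"tz":0,"wx":0,"wy":0,"wz":0,"grip":255},{"tx":0.0002,"ty":0.002,"tz":0,"wx":0,"wy":0,"wz":0,"grip":255}]';python3 pos.py;python3 -m inch '[{"tx":0,"ty":0.0005,"tz":0,"wx":0,"wy":0,"wz":0,"grip":255},{"tx":0,"ty":0.0008,"tz":0,"wx":0,"wy":0,"wz":0,"grip":255},{"tx":0,"ty":0.0008,"tz":0,"wx":0,"wy":0,"wz":0,"grip":255}]';python3 pos.py
```

```text
time: 13.95
ee_pos: [0.5657, -0.2239, 0.0788]
orientation: [-1.482, 0.616, -0.616]
wrist_force: [-0.3, -1.0, -0.5]
grip_width: 0.0564
nose end [ 0.5662 -0.2241  0.0488] [-0.3 -1.  -0.5]
to bore in tool [ 0.     -0.0062  0.0002]
time: 14.2
ee_pos: [0.5658, -0.2239, 0.0782]
orientation: [-1.482, 0.616, -0.616]
wrist_force: [0.6, 0.6, -0.6]
grip_width: 0.0568
nose end [ 0.5662 -0.2241  0.0482] [ 0.6  0.6 -0.6]
to bore in tool [-0.     -0.0068  0.0001]
```

```bash
python3 -m inch '[{"tx":0,"ty":0.0005,"tz":0,"wx":0,"wy":0,"wz":0,"grip":255},{"tx":0,"ty":0.0005,"tz":0,"wx":0,"wy":0,"wz":0,"grip":255}]';python3 pos.py; python3 -m inch '[{"tx":0,"ty":0,"tz":0,"wx":0,"wy":0,"wz":0,"grip":50},{"tx":0,"ty":0,"tz":0,"wx":0,"wy":0,"wz":0,"grip":30},{"tx":0,"ty":0,"tz":0,"wx":0,"wy":0,"wz":0,"grip":0},{"tx":0,"ty":-0.005,"tz":0,"wx":0,"wy":0,"wz":0,"grip":0},{"tx":0,"ty":-0.02,"tz":0,"wx":0,"wy":0,"wz":0,"grip":0},{"tx":0,"ty":-0.05,"tz":0,"wx":0,"wy":0,"wz":0,"grip":0},{"tx":0,"ty":-0.08,"tz":0,"wx":0,"wy":0,"wz":0,"grip":0},{"tx":0.0,"ty":-0.08,"tz":0,"wx":0,"wy":0,"wz":0,"grip":0},{"tx":0.0,"ty":-0.08,"tz":0,"wx":0,"wy":0,"wz":0,"grip":0}]'; python3 look.py w11; python3 two.py t11 160,110,260,200 255,210,355,300
```

```text
time: 14.37
ee_pos: [0.5657, -0.2239, 0.0777]
orientation: [-1.482, 0.616, -0.616]
wrist_force: [-0.1, 0.3, -0.7]
grip_width: 0.0569
nose end [ 0.5662 -0.2241  0.0477] [-0.1  0.3 -0.7]
to bore in tool [-0.     -0.0073  0.0001]
time: 15.12
ee_pos: [0.5671, -0.2245, 0.1602]
orientation: [-1.482, 0.612, -0.62]
wrist_force: [-0.4, -0.8, -0.9]
grip_width: 0.0855
15.1667 [ 0.5671 -0.2245  0.1602] [[0.705, 0.004, 0.709], [-0.709, -0.002, 0.705], [0.004, -1.0, 0.002]]
15.2667 [ 0.5651 -0.2236  0.1569] [[0.705, -0.001, 0.709], [-0.709, 0.001, 0.705], [-0.001, -1.0, -0.001]] [-0.396  0.52   1.731 -0.     0.892 -1.179]
```

View pics/t11.png

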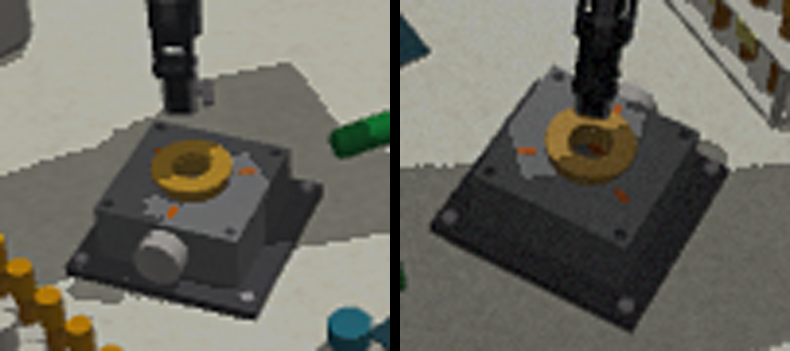

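View pics/w11.png

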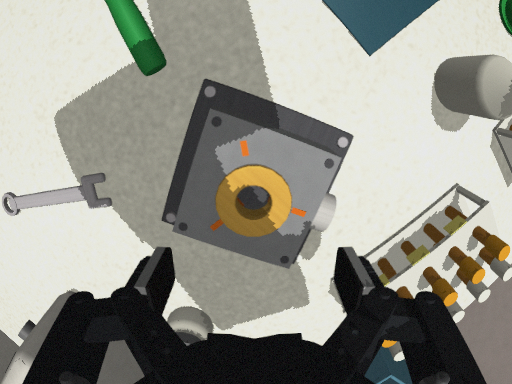

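The cup stands started in the bore; all three orange marks are visible around the flange. I'll measure its height and lean from the wrist view.

```bash
cat > seat.py <<'E'
from h import *
import sys
B=np.array([.5663,-.2240])
def seat(c,P):
    h=hsv(c);rz=c["range_z"]
    r=np.hypot(P[...,0]-B[0],P[...,1]-B[1])
    m=(h[...,0]>8)&(h[...,0]<34)&(h[...,1]>90)&(rz>0)&(r<.036)&(P[...,2]>.055)&(P[...,2]<.078)
    q=P[m];A=np.c_[q[:,0]-B[0],q[:,1]-B[1],np.ones(len(q))]
    k=np.ones(len(q),bool);s=np.array([0,0,np.percentile(q[:,2],70)])
    for t in (.004,.003,.002,.0015,.0012,.0012):
        k=abs(q[:,2]-A@s)<t;s=np.linalg.lstsq(A[k],q[k,2],rcond=None)[0]
    f=(rz>0)&(r>.036)&(r<.05)&(abs(P[...,2]-.055)<.004);F=np.median(P[f][:,2])
    out=[];D=s[2]-.055
    for n,a in zip("ABC",(24.5,144.6,264.5)):
        d=np.array([np.cos(np.radians(a)),np.sin(np.radians(a))])*.02;out.append(n+" %.1f"%(1000*(s[2]+s[:2]@d-F-.006)))
    T=q[k];hull=T[:,:2]
    (cx,cy),rr=cv2.minEnclosingCircle((hull*1000).astype(np.float32))
    print("n",k.sum(),"face %.4f"%F,"gap centre mm %.1f"%(1000*(s[2]-F-.006)),"tilt deg %.1f"%np.degrees(np.hypot(*s[:2])),"low dir %.0f"%np.degrees(np.arctan2(-s[1],-s[0])),"gaps at r20:",out,"c",(round(cx,1),round(cy,1),round(rr,1)))
n=sys.argv[1]
v,u=np.mgrid[0:384,0:512]
import os
if os.path.exists("pics/%s.npz"%n):
    c=dict(np.load("pics/%s.npz"%n));seat(c,wworld(c,u,v,c["range_z"],(c["pR"],c["pt"])))
for k in("sc","sd"):
    if os.path.exists("pics/%s_%s.npz"%(n,k)):
        c=dict(np.load("pics/%s_%s.npz"%(n,k)));print(k,end=" ");seat(c,world(c,u,v,c["range_z"]))
E
python3 seat.py w11; python3 seat.py t11
```

```text
n 3083 face 0.0547 gap centre mm 7.1 tilt deg 0.6 low dir -21 gaps at r20: ['A 7.0', 'B 7.3', 'C 7.1'] c (566.8, -224.4, 29.9)
sc n 116 face 0.0554 gap centre mm 7.3 tilt deg 2.2 low dir -62 gaps at r20: ['A 7.2', 'B 8.0', 'C 6.6'] c (569.2, -225.2, 31.3)
sd n 124 face 0.0552 gap centre mm 6.9 tilt deg 1.6 low dir -23 gaps at r20: ['A 6.5', 'B 7.4', 'C 6.7'] c (564.8, -225.6, 30.1)
```

Flange is 7.1 mm above the face, lean 0.6°, centred within 0.7 mm, let go. Closing the fingers and going above mark A.

```bash
python3 -m inch '[{"tx":0.0063,"ty":0,"tz":0.0147,"wx":0,"wy":0,"wz":0,"grip":255},{"tx":0.0063,"ty":0,"tz":0.0147,"wx":0,"wy":0,"wz":0,"grip":255},{"tx":0.0063,"ty":0.01,"tz":0.0147,"wx":0,"wy":0,"wz":0,"grip":255},{"tx":0.0063,"ty":0.03,"tz":0.0147,"wx":0,"wy":0,"wz":0,"grip":255},{"tx":0.0063,"ty":0.05,"tz":0.0147,"wx":0,"wy":0,"wz":0,"grip":255},{"tx":0.0063,"ty":0.06,"tz":0.0147,"wx":0,"wy":0,"wz":0,"grip":255},{"tx":0.0063,"ty":0.06,"tz":0.0147,"wx":0,"wy":0,"wz":0,"grip":255},{"tx":0.0063,"ty":0.06,"tz":0.0147,"wx":0,"wy":0,"wz":0,"grip":255}]'; python3 look.py w12; python3 seat.py w12;python3 - <<'E'
from h import *
c=dict(np.load("pics/w12.npz"));pose=(c["pR"],c["pt"]);rz=c["range_z"]
v,u=np.mgrid[0:384,0:512];P=wworld(c,u,v,rz,pose);T=(P-pose[1])@pose[0]
m=(rz>0)&(c["image"].max(-1)<140)&(abs(T[...,2])<.03)&(T[...,1]>.008)&(T[...,1]<.024)&(abs(T[...,0])<.02)
q=T[m];print(len(q),np.percentile(q,[0,2,50,98,100],axis=0).round(4).tolist())
print(arm.tip_extent)
E
```

```text
time: 15.93
ee_pos: [0.5798, -0.2179, 0.0967]
orientation: [-1.482, 0.618, -0.614]
wrist_force: [-0.1, -0.2, 0.4]
grip_width: 0.0003
15.9833 [ 0.5798 -0.2179  0.0967] [[0.705, -0.002, 0.709], [-0.709, 0.001, 0.705], [-0.002, -1.0, -0.001]]
n 4100 face 0.0547 gap centre mm 7.2 tilt deg 0.7 low dir -25 gaps at r20: ['A 7.0', 'B 7.4', 'C 7.1'] c (566.6, -224.2, 29.8)
426 [[-0.0111, 0.008, -0.0134], [-0.0109, 0.0082, -0.0124], [-0.0101, 0.0122, 0.0002], [-0.0061, 0.0194, 0.0127], [-0.0058, 0.02, 0.0137]]
0.022
```

View pics/w12.png

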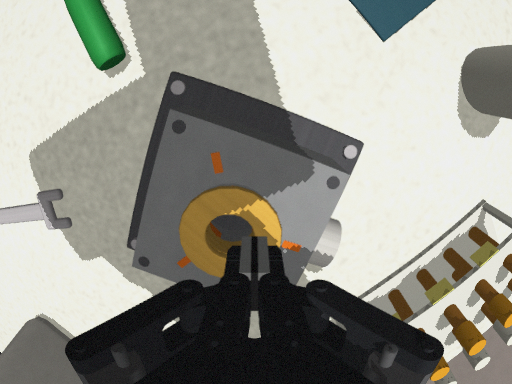

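The closed tips are at (254,240), over the flange towards mark A (290,245), about 7 mm above it. First tap, slowly.

```bash
python3 -m inch '[{"tx":0.0007,"ty":0.003,"tz":0.0019,"wx":0,"wy":0,"wz":0,"grip":255},{"tx":0.0007,"ty":0.005,"tz":0.0019,"wx":0,"wy":0,"wz":0,"grip":255},{"tx":0.0007,"ty":0.006,"tz":0.0019,"wx":0,"wy":0,"wz":0,"grip":255},{"tx":0.0007,"ty":0.0067,"tz":0.0019,"wx":0,"wy":0,"wz":0,"grip":255},{"tx":0.0007,"ty":0.0074,"tz":0.0019,"wx":0,"wy":0,"wz":0,"grip":255}]';python3 -m inch '[{"tx":0,"ty":0.0005,"tz":0,"wx":0,"wy":0,"wz":0,"grip":255},{"tx":0,"ty":0.0010,"tz":0,"wx":0,"wy":0,"wz":0,"grip":255}]'; python3 look.py w13; python3 seat.py w13
```

```text
time: 16.4
ee_pos: [0.5826, -0.2172, 0.0906]
orientation: [-1.482, 0.615, -0.616]
wrist_force: [0.1, 1.2, -1.4]
grip_width: 0.0002
time: 16.57
ee_pos: [0.5828, -0.2171, 0.0898]
orientation: [-1.481, 0.615, -0.616]
wrist_force: [-0.9, 1.2, 6.5]
grip_width: 0.0002
16.6167 [ 0.5828 -0.2171  0.0898] [[0.705, 0.001, 0.709], [-0.709, -0.0, 0.705], [0.001, -1.0, 0.0]]
n 4458 face 0.0547 gap centre mm 7.0 tilt deg 1.2 low dir -3 gaps at r20: ['A 6.6', 'B 7.3', 'C 7.0'] c (566.9, -224.6, 30.1)
```

Contact at TCP z = 0.0898, as calculated. Pressing on about 1.7 mm.

```bash
python3 -m inch '[{"tx":0,"ty":0.0007,"tz":0,"wx":0,"wy":0,"wz":0,"grip":255},{"tx":0,"ty":0.0014,"tz":0,"wx":0,"wy":0,"wz":0,"grip":255},{"tx":0,"ty":0.0019,"tz":0,"wx":0,"wy":0,"wz":0,"grip":255},{"tx":0,"ty":0.0019,"tz":0,"wx":0,"wy":0,"wz":0,"grip":255}]'; python3 look.py w14; python3 seat.py w14
```

```text
time: 16.95
ee_pos: [0.5832, -0.2171, 0.0893]
orientation: [-1.481, 0.615, -0.617]
wrist_force: [-2.8, 3.3, 14.6]
grip_width: 0.0
17.0 [ 0.5832 -0.2171  0.0893] [[0.705, 0.002, 0.709], [-0.709, -0.0, 0.705], [0.001, -1.0, 0.001]]
n 4451 face 0.0547 gap centre mm 6.9 tilt deg 2.2 low dir 3 gaps at r20: ['A 6.1', 'B 7.5', 'C 7.0'] c (567.3, -224.0, 30.0)
```

```bash
python3 -m inch '[{"tx":0,"ty":0.0006,"tz":0,"wx":0,"wy":0,"wz":0,"grip":255},{"tx":0,"ty":0.0012,"tz":0,"wx":0,"wy":0,"wz":0,"grip":255},{"tx":0,"ty":0.0012,"tz":0,"wx":0,"wy":0,"wz":0,"grip":255}]'; python3 look.py w15; python3 seat.py w15
```

```text
time: 17.25
ee_pos: [0.5836, -0.217, 0.0886]
orientation: [-1.481, 0.614, -0.618]
wrist_force: [-2.8, 4.5, 17.9]
grip_width: -0.0002
17.3 [ 0.5836 -0.217   0.0886] [[0.705, 0.002, 0.709], [-0.709, -0.0, 0.705], [0.002, -1.0, 0.002]]
n 4472 face 0.0547 gap centre mm 6.6 tilt deg 3.4 low dir 10 gaps at r20: ['A 5.4', 'B 7.4', 'C 6.9'] c (568.0, -224.1, 30.0)
```

Key A is down about 1.6 mm, lean 3.4°. Lifting off and moving to B.

```bash
python3 -m inch '[{"tx":0,"ty":-0.006,"tz":0,"wx":0,"wy":0,"wz":0,"grip":255},{"tx":0,"ty":-0.012,"tz":0,"wx":0,"wy":0,"wz":0,"grip":255},{"tx":-0.012,"ty":-0.012,"tz":-0.01,"wx":0,"wy":0,"wz":0,"grip":255},{"tx":-0.023,"ty":-0.012,"tz":-0.0194,"wx":0,"wy":0,"wz":0,"grip":255},{"tx":-0.023,"ty":-0.012,"tz":-0.0194,"wx":0,"wy":0,"wz":0,"grip":255},{"tx":-0.023,"ty":-0.008,"tz":-0.0194,"wx":0,"wy":0,"wz":0,"grip":255},{"tx":-0.023,"ty":-0.006,"tz":-0.0194,"wx":0,"wy":0,"wz":0,"grip":255},{"tx":-0.023,"ty":-0.006,"tz":-0.0194,"wx":0,"wy":0,"wz":0,"grip":255}]'; python3 look.py w16; python3 seat.py w16;  python3 - <<'E'
from h import *
p=toolpose()[1];d=(p[:2]-[.5663,-.224])*1000;print(p.round(4),"r %.1f ang %.0f"%(np.hypot(*d),np.degrees(np.arctan2(d[1],d[0]))))
E
```

```text
time: 17.97
ee_pos: [0.5531, -0.2146, 0.0917]
orientation: [-1.482, 0.616, -0.616]
wrist_force: [-0.0, -0.4, -0.2]
grip_width: -0.0001
18.0167 [ 0.5531 -0.2146  0.0917] [[0.705, 0.0, 0.709], [-0.709, 0.0, 0.705], [0.0, -1.0, 0.0]]
n 2132 face 0.0547 gap centre mm 6.9 tilt deg 2.1 low dir 11 gaps at r20: ['A 6.2', 'B 7.5', 'C 7.1'] c (566.5, -223.7, 29.6)
[ 0.5531 -0.2146  0.0918] r 16.2 ang 145
```

View pics/w16.png

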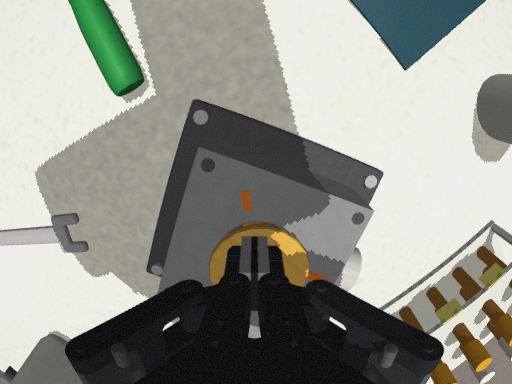

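Over B (r 16.2, 145°); A's gap is 6.2 after springback. Pressing B.

```bash
python3 -m inch '[{"tx":0,"ty":0.002,"tz":0,"wx":0,"wy":0,"wz":0,"grip":255},{"tx":0,"ty":0.0035,"tz":0,"wx":0,"wy":0,"wz":0,"grip":255},{"tx":0,"ty":0.005,"tz":0,"wx":0,"wy":0,"wz":0,"grip":255},{"tx":0,"ty":0.006,"tz":0,"wx":0,"wy":0,"wz":0,"grip":255},{"tx":0,"ty":0.007,"tz":0,"wx":0,"wy":0,"wz":0,"grip":255},{"tx":0,"ty":0.007,"tz":0,"wx":0,"wy":0,"wz":0,"grip":255}]'; python3 look.py w17; python3 seat.py w17
```

```text
time: 18.52
ee_pos: [0.5519, -0.2138, 0.0871]
orientation: [-1.481, 0.618, -0.614]
wrist_force: [-9.0, 5.8, 24.0]
grip_width: -0.0004
18.5667 [ 0.5519 -0.2138  0.0871] [[0.705, -0.002, 0.709], [-0.709, 0.001, 0.705], [-0.002, -1.0, -0.001]]
n 2199 face 0.0547 gap centre mm 5.5 tilt deg 4.7 low dir 129 gaps at r20: ['A 5.9', 'B 3.9', 'C 6.7'] c (565.3, -223.0, 29.7)
```

B at 3.9 mm, lean 4.7° under load. Next C.

```bash
python3 -m inch '[{"tx":0,"ty":-0.006,"tz":0,"wx":0,"wy":0,"wz":0,"grip":255},{"tx":0,"ty":-0.012,"tz":0,"wx":0,"wy":0,"wz":0,"grip":255},{"tx":0.014,"ty":-0.012,"tz":-0.005,"wx":0,"wy":0,"wz":0,"grip":255},{"tx":0.0268,"ty":-0.012,"tz":-0.0099,"wx":0,"wy":0,"wz":0,"grip":255},{"tx":0.0268,"ty":-0.012,"tz":-0.0099,"wx":0,"wy":0,"wz":0,"grip":255},{"tx":0.0268,"ty":-0.008,"tz":-0.0099,"wx":0,"wy":0,"wz":0,"grip":255},{"tx":0.0268,"ty":-0.006,"tz":-0.0099,"wx":0,"wy":0,"wz":0,"grip":255},{"tx":0.0268,"ty":-0.0045,"tz":-0.0099,"wx":0,"wy":0,"wz":0,"grip":255},{"tx":0.0268,"ty":-0.003,"tz":-0.0099,"wx":0,"wy":0,"wz":0,"grip":255},{"tx":0.0268,"ty":-0.0015,"tz":-0.0099,"wx":0,"wy":0,"wz":0,"grip":255},{"tx":0.0268,"ty":-0.0008,"tz":-0.0099,"wx":0,"wy":0,"wz":0,"grip":255},{"tx":0.0268,"ty":-0.0008,"tz":-0.0099,"wx":0,"wy":0,"wz":0,"grip":255}]'; python3 look.py w18; python3 seat.py w18;cat > rr.py <<'E'
from h import *
p=toolpose();q=p[1][:2]+p[0][:2]@[0,.022,0];d=(q-[.5663,-.224])*1000;print(p[1].round(4),"tip r %.1f ang %.0f"%(np.hypot(*d),np.degrees(np.arctan2(d[1],d[0]))))
E
python3 rr.py
```

```text
time: 19.57
ee_pos: [0.565, -0.2418, 0.0881]
orientation: [-1.484, 0.613, -0.618]
wrist_force: [-5.4, -5.2, 18.6]
grip_width: 0.0001
19.6167 [ 0.565  -0.2418  0.0881] [[0.706, 0.002, 0.708], [-0.708, -0.003, 0.706], [0.003, -1.0, -0.001]]
n 4845 face 0.0548 gap centre mm 5.3 tilt deg 1.1 low dir -109 gaps at r20: ['A 5.6', 'B 5.4', 'C 5.0'] c (566.7, -224.3, 29.8)
[ 0.5649 -0.2418  0.0881] tip r 17.9 ang -94
```

```bash
python3 -m inch '[{"tx":0,"ty":0.0008,"tz":0.0006,"wx":0,"wy":0,"wz":0,"grip":255},{"tx":0,"ty":0.0015,"tz":0.0006,"wx":0,"wy":0,"wz":0,"grip":255},{"tx":0,"ty":0.0015,"tz":0.0006,"wx":0,"wy":0,"wz":0,"grip":255}]'; python3 look.py w19; python3 seat.py w19;python3 rr.py
```

```text
time: 19.87
ee_pos: [0.5649, -0.2421, 0.0871]
orientation: [-1.485, 0.613, -0.617]
wrist_force: [-8.6, -9.0, 23.1]
grip_width: -0.0002
19.9167 [ 0.5649 -0.2421  0.0871] [[0.706, 0.001, 0.708], [-0.708, -0.004, 0.706], [0.003, -1.0, -0.002]]
n 4901 face 0.0547 gap centre mm 4.9 tilt deg 2.6 low dir -108 gaps at r20: ['A 5.5', 'B 5.2', 'C 4.0'] c (566.4, -224.9, 29.9)
[ 0.565  -0.2421  0.0871] tip r 18.2 ang -94
```

C at 4.0. Second round: A.

```bash
python3 -m inch '[{"tx":0,"ty":-0.006,"tz":0,"wx":0,"wy":0,"wz":0,"grip":255},{"tx":0,"ty":-0.012,"tz":0,"wx":0,"wy":0,"wz":0,"grip":255},{"tx":-0.003,"ty":-0.012,"tz":0.013,"wx":0,"wy":0,"wz":0,"grip":255},{"tx":-0.0053,"ty":-0.012,"tz":0.0262,"wx":0,"wy":0,"wz":0,"grip":255},{"tx":-0.0053,"ty":-0.012,"tz":0.0262,"wx":0,"wy":0,"wz":0,"grip":255},{"tx":-0.0053,"ty":-0.008,"tz":0.0262,"wx":0,"wy":0,"wz":0,"grip":255},{"tx":-0.0053,"ty":-0.005,"tz":0.0262,"wx":0,"wy":0,"wz":0,"grip":255},{"tx":-0.0053,"ty":-0.0035,"tz":0.0262,"wx":0,"wy":0,"wz":0,"grip":255},{"tx":-0.0053,"ty":-0.002,"tz":0.0262,"wx":0,"wy":0,"wz":0,"grip":255},{"tx":-0.0053,"ty":-0.0005,"tz":0.0262,"wx":0,"wy":0,"wz":0,"grip":255},{"tx":-0.0053,"ty":0.0005,"tz":0.0262,"wx":0,"wy":0,"wz":0,"grip":255},{"tx":-0.0053,"ty":0.0005,"tz":0.0262,"wx":0,"wy":0,"wz":0,"grip":255}]'; python3 look.py w20; python3 seat.py w20;python3 rr.py
```

```text
time: 20.92
ee_pos: [0.5815, -0.2168, 0.0862]
orientation: [-1.479, 0.614, -0.618]
wrist_force: [-0.4, 10.4, 20.9]
grip_width: 0.0
20.9667 [ 0.5815 -0.2168  0.0862] [[0.705, 0.003, 0.709], [-0.709, 0.001, 0.705], [0.002, -1.0, 0.003]]
n 4325 face 0.0547 gap centre mm 3.9 tilt deg 2.6 low dir 14 gaps at r20: ['A 3.0', 'B 4.5', 'C 4.2'] c (567.1, -224.1, 30.0)
[ 0.5814 -0.2168  0.0862] tip r 16.8 ang 25
```

A at 3.0, lean 2.6°. Next B.

```bash
python3 -m inch '[{"tx":0,"ty":-0.006,"tz":0,"wx":0,"wy":0,"wz":0,"grip":255},{"tx":0,"ty":-0.012,"tz":0,"wx":0,"wy":0,"wz":0,"grip":255},{"tx":-0.01,"ty":-0.012,"tz":-0.0084,"wx":0,"wy":0,"wz":0,"grip":255},{"tx":-0.02,"ty":-0.012,"tz":-0.0167,"wx":0,"wy":0,"wz":0,"grip":255},{"tx":-0.02,"ty":-0.012,"tz":-0.0167,"wx":0,"wy":0,"wz":0,"grip":255},{"tx":-0.02,"ty":-0.008,"tz":-0.0167,"wx":0,"wy":0,"wz":0,"grip":255},{"tx":-0.02,"ty":-0.005,"tz":-0.0167,"wx":0,"wy":0,"wz":0,"grip":255},{"tx":-0.02,"ty":-0.0035,"tz":-0.0167,"wx":0,"wy":0,"wz":0,"grip":255},{"tx":-0.02,"ty":-0.002,"tz":-0.0167,"wx":0,"wy":0,"wz":0,"grip":255},{"tx":-0.02,"ty":-0.0005,"tz":-0.0167,"wx":0,"wy":0,"wz":0,"grip":255},{"tx":-0.02,"ty":0.0007,"tz":-0.0167,"wx":0,"wy":0,"wz":0,"grip":255},{"tx":-0.02,"ty":0.0015,"tz":-0.0167,"wx":0,"wy":0,"wz":0,"grip":255},{"tx":-0.02,"ty":0.0015,"tz":-0.0167,"wx":0,"wy":0,"wz":0,"grip":255}]'; python3 look.py w21; python3 seat.py w21;python3 rr.py
```

```text
time: 22.05
ee_pos: [0.5529, -0.2147, 0.0841]
orientation: [-1.481, 0.618, -0.613]
wrist_force: [-11.2, 5.6, 25.0]
grip_width: -0.0001
22.1 [ 0.5529 -0.2147  0.0841] [[0.705, -0.003, 0.709], [-0.709, 0.002, 0.706], [-0.003, -1.0, -0.001]]
n 2487 face 0.0547 gap centre mm 2.9 tilt deg 5.8 low dir 130 gaps at r20: ['A 3.4', 'B 1.0', 'C 4.3'] c (564.9, -222.7, 29.7)
[ 0.5528 -0.2148  0.0841] tip r 16.4 ang 146
```

B at 1.0, lean 5.8°. Next C.

```bash
python3 -m inch '[{"tx":0,"ty":-0.006,"tz":0,"wx":0,"wy":0,"wz":0,"grip":255},{"tx":0,"ty":-0.012,"tz":0,"wx":0,"wy":0,"wz":0,"grip":255},{"tx":0.012,"ty":-0.012,"tz":-0.0045,"wx":0,"wy":0,"wz":0,"grip":255},{"tx":0.0244,"ty":-0.012,"tz":-0.009,"wx":0,"wy":0,"wz":0,"grip":255},{"tx":0.0244,"ty":-0.012,"tz":-0.009,"wx":0,"wy":0,"wz":0,"grip":255},{"tx":0.0244,"ty":-0.008,"tz":-0.009,"wx":0,"wy":0,"wz":0,"grip":255},{"tx":0.0244,"ty":-0.005,"tz":-0.009,"wx":0,"wy":0,"wz":0,"grip":255},{"tx":0.0244,"ty":-0.0035,"tz":-0.009,"wx":0,"wy":0,"wz":0,"grip":255},{"tx":0.0244,"ty":-0.002,"tz":-0.009,"wx":0,"wy":0,"wz":0,"grip":255},{"tx":0.0244,"ty":-0.0008,"tz":-0.009,"wx":0,"wy":0,"wz":0,"grip":255},{"tx":0.0244,"ty":0.0005,"tz":-0.009,"wx":0,"wy":0,"wz":0,"grip":255},{"tx":0.0244,"ty":0.0005,"tz":-0.009,"wx":0,"wy":0,"wz":0,"grip":255}]'; python3 look.py w22; python3 seat.py w22;python3 rr.py
```

```text
time: 23.1
ee_pos: [0.566, -0.2418, 0.0847]
orientation: [-1.485, 0.611, -0.62]
wrist_force: [-6.2, -9.2, 21.0]
grip_width: -0.0
23.15 [ 0.566  -0.2418  0.0847] [[0.706, 0.004, 0.708], [-0.708, -0.005, 0.706], [0.006, -1.0, -0.001]]
n 4909 face 0.0548 gap centre mm 2.3 tilt deg 2.6 low dir -118 gaps at r20: ['A 3.1', 'B 2.5', 'C 1.5'] c (566.2, -224.9, 29.9)
[ 0.5659 -0.2418  0.0846] tip r 17.9 ang -91
```

C at 1.5. Third round: A.

```bash
python3 -m inch '[{"tx":0,"ty":-0.006,"tz":0,"wx":0,"wy":0,"wz":0,"grip":255},{"tx":0,"ty":-0.012,"tz":0,"wx":0,"wy":0,"wz":0,"grip":255},{"tx":-0.002,"ty":-0.012,"tz":0.013,"wx":0,"wy":0,"wz":0,"grip":255},{"tx":-0.0044,"ty":-0.012,"tz":0.0256,"wx":0,"wy":0,"wz":0,"grip":255},{"tx":-0.0044,"ty":-0.012,"tz":0.0256,"wx":0,"wy":0,"wz":0,"grip":255},{"tx":-0.0044,"ty":-0.008,"tz":0.0256,"wx":0,"wy":0,"wz":0,"grip":255},{"tx":-0.0044,"ty":-0.005,"tz":0.0256,"wx":0,"wy":0,"wz":0,"grip":255},{"tx":-0.0044,"ty":-0.003,"tz":0.0256,"wx":0,"wy":0,"wz":0,"grip":255},{"tx":-0.0044,"ty":-0.0015,"tz":0.0256,"wx":0,"wy":0,"wz":0,"grip":255},{"tx":-0.0044,"ty":0,"tz":0.0256,"wx":0,"wy":0,"wz":0,"grip":255},{"tx":-0.0044,"ty":0.001,"tz":0.0256,"wx":0,"wy":0,"wz":0,"grip":255},{"tx":-0.0044,"ty":0.001,"tz":0.0256,"wx":0,"wy":0,"wz":0,"grip":255}]'; python3 look.py w23; python3 seat.py w23;python3 rr.py
```

```text
time: 24.15
ee_pos: [0.5816, -0.217, 0.0834]
orientation: [-1.479, 0.614, -0.619]
wrist_force: [-0.4, 10.3, 22.9]
grip_width: 0.0001
24.2 [ 0.5816 -0.217   0.0834] [[0.705, 0.004, 0.709], [-0.709, 0.001, 0.705], [0.002, -1.0, 0.003]]
n 4418 face 0.0547 gap centre mm 1.2 tilt deg 2.5 low dir 21 gaps at r20: ['A 0.4', 'B 1.7', 'C 1.6'] c (567.5, -223.5, 30.1)
[ 0.5816 -0.217   0.0835] tip r 16.9 ang 24
```

A at 0.4. Next B.

```bash
python3 -m inch '[{"tx":0,"ty":-0.006,"tz":0,"wx":0,"wy":0,"wz":0,"grip":255},{"tx":0,"ty":-0.012,"tz":0,"wx":0,"wy":0,"wz":0,"grip":255},{"tx":-0.01,"ty":-0.012,"tz":-0.0084,"wx":0,"wy":0,"wz":0,"grip":255},{"tx":-0.02,"ty":-0.012,"tz":-0.0167,"wx":0,"wy":0,"wz":0,"grip":255},{"tx":-0.02,"ty":-0.012,"tz":-0.0167,"wx":0,"wy":0,"wz":0,"grip":255},{"tx":-0.02,"ty":-0.008,"tz":-0.0167,"wx":0,"wy":0,"wz":0,"grip":255},{"tx":-0.02,"ty":-0.005,"tz":-0.0167,"wx":0,"wy":0,"wz":0,"grip":255},{"tx":-0.02,"ty":-0.0035,"tz":-0.0167,"wx":0,"wy":0,"wz":0,"grip":255},{"tx":-0.02,"ty":-0.002,"tz":-0.0167,"wx":0,"wy":0,"wz":0,"grip":255},{"tx":-0.02,"ty":-0.0005,"tz":-0.0167,"wx":0,"wy":0,"wz":0,"grip":255},{"tx":-0.02,"ty":0.0005,"tz":-0.0167,"wx":0,"wy":0,"wz":0,"grip":255},{"tx":-0.02,"ty":0.0005,"tz":-0.0167,"wx":0,"wy":0,"wz":0,"grip":255}]'; python3 look.py w24; python3 seat.py w24;python3 rr.py
```

```text
time: 25.2
ee_pos: [0.554, -0.2157, 0.0833]
orientation: [-1.482, 0.616, -0.615]
wrist_force: [-10.3, 3.8, 31.6]
grip_width: -0.0001
25.25 [ 0.554  -0.2157  0.0833] [[0.706, -0.0, 0.709], [-0.709, -0.0, 0.706], [-0.0, -1.0, -0.0]]
n 2498 face 0.0547 gap centre mm 0.9 tilt deg 2.3 low dir 111 gaps at r20: ['A 0.9', 'B 0.2', 'C 1.6'] c (566.0, -223.2, 29.7)
[ 0.554  -0.2156  0.0832] tip r 14.9 ang 146
```

B at 0.2. Next C.

```bash
python3 -m inch '[{"tx":0,"ty":-0.006,"tz":0,"wx":0,"wy":0,"wz":0,"grip":255},{"tx":0,"ty":-0.012,"tz":0,"wx":0,"wy":0,"wz":0,"grip":255},{"tx":0.012,"ty":-0.012,"tz":-0.0045,"wx":0,"wy":0,"wz":0,"grip":255},{"tx":0.0244,"ty":-0.012,"tz":-0.009,"wx":0,"wy":0,"wz":0,"grip":255},{"tx":0.0244,"ty":-0.012,"tz":-0.009,"wx":0,"wy":0,"wz":0,"grip":255},{"tx":0.0244,"ty":-0.008,"tz":-0.009,"wx":0,"wy":0,"wz":0,"grip":255},{"tx":0.0244,"ty":-0.005,"tz":-0.009,"wx":0,"wy":0,"wz":0,"grip":255},{"tx":0.0244,"ty":-0.0035,"tz":-0.009,"wx":0,"wy":0,"wz":0,"grip":255},{"tx":0.0244,"ty":-0.002,"tz":-0.009,"wx":0,"wy":0,"wz":0,"grip":255},{"tx":0.0244,"ty":-0.0005,"tz":-0.009,"wx":0,"wy":0,"wz":0,"grip":255},{"tx":0.0244,"ty":0.0007,"tz":-0.009,"wx":0,"wy":0,"wz":0,"grip":255},{"tx":0.0244,"ty":0.0007,"tz":-0.009,"wx":0,"wy":0,"wz":0,"grip":255}]'; python3 look.py w25; python3 seat.py w25;python3 rr.py
```

```text
time: 26.25
ee_pos: [0.5648, -0.2405, 0.083]
orientation: [-1.484, 0.614, -0.617]
wrist_force: [-10.6, -4.1, 32.8]
grip_width: -0.0003
26.3 [ 0.5648 -0.2405  0.083 ] [[0.706, 0.001, 0.708], [-0.708, -0.002, 0.706], [0.002, -1.0, -0.001]]
n 4747 face 0.0547 gap centre mm 0.4 tilt deg 1.1 low dir -83 gaps at r20: ['A 0.5', 'B 0.6', 'C 0.0'] c (566.8, -224.1, 29.7)
[ 0.5648 -0.2406  0.083 ] tip r 16.7 ang -95
```

Nearly home (A 0.5, B 0.6, C 0.0). One more light round, A then B.

```bash
python3 -m inch '[{"tx":0,"ty":-0.006,"tz":0,"wx":0,"wy":0,"wz":0,"grip":255},{"tx":0,"ty":-0.012,"tz":0,"wx":0,"wy":0,"wz":0,"grip":255},{"tx":-0.002,"ty":-0.012,"tz":0.013,"wx":0,"wy":0,"wz":0,"grip":255},{"tx":-0.0044,"ty":-0.012,"tz":0.0256,"wx":0,"wy":0,"wz":0,"grip":255},{"tx":-0.0044,"ty":-0.012,"tz":0.0256,"wx":0,"wy":0,"wz":0,"grip":255},{"tx":-0.0044,"ty":-0.008,"tz":0.0256,"wx":0,"wy":0,"wz":0,"grip":255},{"tx":-0.0044,"ty":-0.005,"tz":0.0256,"wx":0,"wy":0,"wz":0,"grip":255},{"tx":-0.0044,"ty":-0.003,"tz":0.0256,"wx":0,"wy":0,"wz":0,"grip":255},{"tx":-0.0044,"ty":-0.0015,"tz":0.0256,"wx":0,"wy":0,"wz":0,"grip":255},{"tx":-0.0044,"ty":0,"tz":0.0256,"wx":0,"wy":0,"wz":0,"grip":255},{"tx":-0.0044,"ty":0,"tz":0.0256,"wx":0,"wy":0,"wz":0,"grip":255}]'; python3 look.py w26; python3 seat.py w26;python3 rr.py
python3 -m inch '[{"tx":0,"ty":-0.006,"tz":0,"wx":0,"wy":0,"wz":0,"grip":255},{"tx":0,"ty":-0.012,"tz":0,"wx":0,"wy":0,"wz":0,"grip":255},{"tx":-0.01,"ty":-0.012,"tz":-0.0084,"wx":0,"wy":0,"wz":0,"grip":255},{"tx":-0.02,"ty":-0.012,"tz":-0.0167,"wx":0,"wy":0,"wz":0,"grip":255},{"tx":-0.02,"ty":-0.012,"tz":-0.0167,"wx":0,"wy":0,"wz":0,"grip":255},{"tx":-0.02,"ty":-0.008,"tz":-0.0167,"wx":0,"wy":0,"wz":0,"grip":255},{"tx":-0.02,"ty":-0.005,"tz":-0.0167,"wx":0,"wy":0,"wz":0,"grip":255},{"tx":-0.02,"ty":-0.0035,"tz":-0.0167,"wx":0,"wy":0,"wz":0,"grip":255},{"tx":-0.02,"ty":-0.002,"tz":-0.0167,"wx":0,"wy":0,"wz":0,"grip":255},{"tx":-0.02,"ty":-0.0005,"tz":-0.0167,"wx":0,"wy":0,"wz":0,"grip":255},{"tx":-0.02,"ty":0,"tz":-0.0167,"wx":0,"wy":0,"wz":0,"grip":255}]'; python3 look.py w27; python3 seat.py w27;python3 rr.py
```

```text
time: 27.22
ee_pos: [0.58, -0.2173, 0.083]
orientation: [-1.48, 0.616, -0.616]
wrist_force: [-8.8, 8.9, 33.7]
grip_width: 0.0003
27.2667 [ 0.58   -0.2173  0.083 ] [[0.705, 0.001, 0.709], [-0.709, 0.001, 0.705], [-0.0, -1.0, 0.001]]
n 4293 face 0.0547 gap centre mm 0.4 tilt deg 1.0 low dir 3 gaps at r20: ['A 0.0', 'B 0.6', 'C 0.4'] c (566.6, -223.7, 30.2)
[ 0.5801 -0.2173  0.083 ] tip r 15.3 ang 26
time: 28.18
ee_pos: [0.5542, -0.2157, 0.0828]
orientation: [-1.482, 0.616, -0.615]
wrist_force: [-12.5, 4.8, 40.3]
grip_width: 0.0003
28.2333 [ 0.5542 -0.2157  0.0828] [[0.706, -0.0, 0.709], [-0.709, -0.0, 0.706], [-0.0, -1.0, -0.0]]
n 2459 face 0.0547 gap centre mm 0.2 tilt deg 0.9 low dir 138 gaps at r20: ['A 0.3', 'B -0.1', 'C 0.4'] c (566.1, -223.2, 29.6)
[ 0.5542 -0.2157  0.0828] tip r 14.7 ang 146
```

Every mark has now read about zero under its own tap. Retracting and checking from all views.

```bash
python3 -m inch '[{"tx":0,"ty":-0.006,"tz":0,"wx":0,"wy":0,"wz":0,"grip":255},{"tx":0.01,"ty":-0.03,"tz":0,"wx":0,"wy":0,"wz":0,"grip":255},{"tx":0.04,"ty":-0.06,"tz":0,"wx":0,"wy":0,"wz":0,"grip":255},{"tx":0.06,"ty":-0.1,"tz":0,"wx":0,"wy":0,"wz":0,"grip":255},{"tx":0.06,"ty":-0.1,"tz":0,"wx":0,"wy":0,"wz":0,"grip":255},{"tx":0.06,"ty":-0.1,"tz":0,"wx":0,"wy":0,"wz":0,"grip":255},{"tx":0.06,"ty":-0.1,"tz":0,"wx":0,"wy":0,"wz":0,"grip":255},{"tx":0.06,"ty":-0.1,"tz":0,"wx":0,"wy":0,"wz":0,"grip":255}]'; python3 look.py w28; python3 seat.py w28; python3 two.py t28 160,110,260,200 255,210,355,300;python3 seat.py t28
python3 - <<'E'
from h import *
for k in("scene","side"):
    c=cam(k);save("end_"+k,c)
E
```

```text
time: 28.9
ee_pos: [0.5946, -0.2572, 0.1778]
orientation: [-1.481, 0.619, -0.613]
wrist_force: [-0.1, -0.2, -0.1]
grip_width: 0.0005
28.95 [ 0.5946 -0.2572  0.1778] [[0.706, -0.003, 0.709], [-0.709, 0.002, 0.706], [-0.003, -1.0, -0.001]]
n 2869 face 0.0547 gap centre mm 0.7 tilt deg 0.0 low dir -144 gaps at r20: ['A 0.7', 'B 0.7', 'C 0.7'] c (566.7, -223.9, 29.6)
29.05 [ 0.5948 -0.2573  0.1781] [[0.706, -0.003, 0.709], [-0.709, 0.001, 0.706], [-0.003, -1.0, -0.001]] [-0.427  0.544  1.624 -0.     0.976 -1.21 ]
sc n 118 face 0.0555 gap centre mm 0.4 tilt deg 0.4 low dir 96 gaps at r20: ['A 0.4', 'B 0.3', 'C 0.6'] c (568.3, -223.9, 29.9)
sd n 133 face 0.0553 gap centre mm 0.6 tilt deg 0.0 low dir -62 gaps at r20: ['A 0.6', 'B 0.6', 'C 0.6'] c (564.5, -225.7, 30.2)
```

View pics/w28.png

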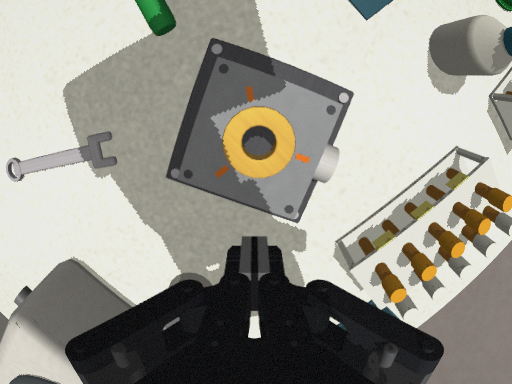

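View pics/end_scene.png

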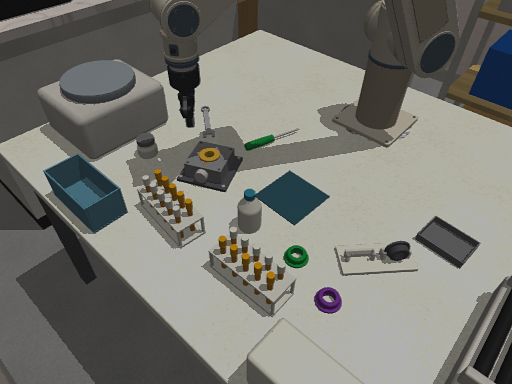

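View pics/t28.png

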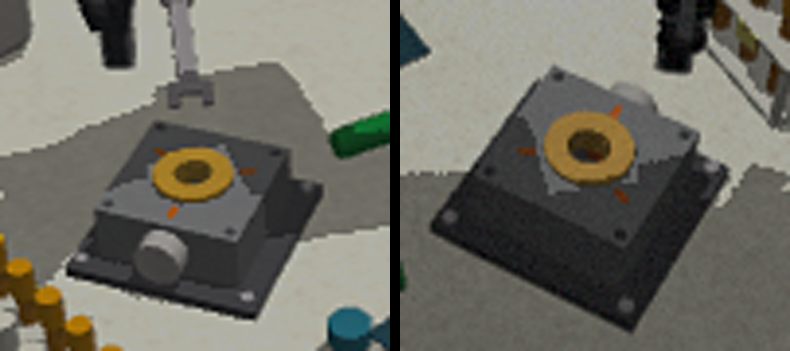

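Run:
```python
from h import *
a=dict(np.load("pics/scene0.npz"))["image"].astype(int);b=cv2.imread("pics/end_scene.png")[:,:,::-1].astype(int)
# displacement of bystander patches by template match
for n,(u,v,w) in dict(rackA=(172,205,34),rackB=(252,265,40),bottle=(249,210,16),jar=(147,146,12),worn=(398,251,14),tray=(447,240,26),wrench=(208,122,14),screw=(262,142,14)).items():
    t=a[v-w:v+w,u-w:u+w].astype(np.uint8);s=b[v-w-8:v+w+8,u-w-8:u+w+8].astype(np.uint8)
    r=cv2.matchTemplate(s,t,cv2.TM_CCOEFF_NORMED);_,q,_,l=cv2.minMaxLoc(r);print(n,"shift px",l[0]-8,l[1]-8,round(q,2))
print(arm.read_state()["time"],arm.read_state()["joint_vel"].round(3)); arm.job_done()
```

```text
rackA shift px 0 0 0.82
rackB shift px 0 0 1.0
bottle shift px 0 0 0.89
jar shift px 0 0 0.91
worn shift px 0 0 1.0
tray shift px 0 0 1.0
wrench shift px 0 0 0.73
screw shift px 0 0 0.54
29.15 [-0.    -0.005 -0.007  0.001  0.001  0.   ]
the job is handed in; nothing more can be done
```

The brass cup is seated in the hub, flange up, and I handed the job in at about 29 s of the 72 s allowed; no verdict is reported.

**What I did:**
- I took the cup from the rack and toppled it flat on the mat.
- I re-gripped it by the flange, started it in the bore and let go; the flange stood 7.1 mm above the face, leaning 0.6°.
- I tapped it down one mark at a time, A, B, C in turn, with one last light round on A and B. The most lean I measured was 5.8°, and the vertical wrist force peaked at about 40 N on the last tap.

**Last checks:**
- **Flange gap:** it read 0.7 mm from the wrist camera, 0.4 mm from the scene camera and 0.6 mm from the side camera. That is inside the 1.5 mm limit but not zero. Under load each mark read about 0, so I put the remainder down to springback or camera bias and did not tap further.
- **Lean and centring:** lean was 0 to 0.4°. The wrist camera put the cup about 0.4 mm off centre; the scene and side cameras put it 2.0 and 2.5 mm off, on opposite sides, as far apart as their calibration allows.
- **Other things on the bench:** none shifted between the first and last scene pictures, and the arm was clear of everything. The match was weak for the wrench and the screwdriver, probably because the arm or its shadow covered them in the first picture.

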